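# Turn the cutting board over on the sewing shelf

## Robot

A 6-joint arm with a two-finger parallel gripper is mounted at the origin on the work surface. World frame = base frame: x ahead of the robot, y to its left, z up, the work surface at z = 0. Lengths are in m, angles in degrees, forces in N, time in s.
With the tool pointing down it reaches from about 0.425 to 0.95 m from the base axis. Payload 14.7 kg.
Tool frame: the origin (TCP) lies on the centre line of the jaws, within the pads' length; the fingertips stand 25 mm ahead of it and the grasp point (between the pads) lies 6 mm ahead of it; y points along the fingers, x is the direction in which the jaws open and shut, and the axes are right-handed (so a half turn about y gives the same grasp; the last joint's range is limited). The gripper opens to 85 mm and grips with 20 to 120 N. Pads are 22 mm wide; open, the fingers measure 114 mm over their backs; the gripper's body (76 mm by 85 mm) begins 54 mm behind the grasp point. The pads swing forward as they close: fully open they stand 13 mm farther back than shut.
Start: joints at [-71.253, 27.513, 91.461, -0, 61.026, -2.67], TCP at [0.237, -0.605, 0.256] pointing down, gripper open.
Joint ranges: [-157.49, 157.49], [-46.99, 117.5], [13.45, 153.17], [-89.5, 269.5], [5.16, 153.95], [-167.48, 167.48]. Speed limits (degrees/s): [108.29, 108.29, 136.94, 172.46, 172.46, 172.46].

## Interface

Orientations are given as [roll, pitch, yaw] about the fixed x, y, z axes, in that order (R = Rz(yaw) Ry(pitch) Rx(roll)).
In Python, from plant import arm, viewer, models gives the robot as it stands.
- The arm moves only by the tool apply_moves, never from a script. Its argument "targets" is a list of rows, each an object with "turn": the turn, a rotation vector about the world's x, y, z in degrees, a list of three; "linear": the shift along the world's x, y, z in m, a list of three; "claw": the finger opening in m, from 0 to 0.0854. In form: [{"turn": [ax, ay, az], "linear": [tx, ty, tz], "claw": claw}, ...]. A call has 1 to 5 rows; each row is the pose to reach, as a shift and turn from the pose commanded when the call began; what a row does not reach only later rows make up. A row lasts 1/8 s, in which the tool goes at most 62.5 mm and 10.7 degrees, less where a joint would pass 70% of its speed; a pose out of reach is approached as far as the arm can. A call with a gripper value outside its range is refused whole. The fingers move at their own pace and stop on an object; "squeeze" is the grip in N (left out, the last holds). Time passes only in rows, so rows that repeat a pose let the fingers close. It gives the time, the measured TCP pose, the force and the opening at its end, in the units of the state.
- arm.get_state(): the state, without advancing time (a new reading comes with each control period).
- viewer.get_image(name): name is "side" or "top" or "wrist"; returns the picture (480x640x3 uint8, red, green, blue); there is no depth.
- viewer.camera_info(name): a dict with "camera_matrix" (3x3 intrinsics, pixels), "dist" ([k1, k2, p1, p2, k3] as OpenCV has them; the pictures are not rectified), "extrinsics" (4x4, takes a point from world to camera coordinates); the wrist camera has in their place "mount" (4x4, takes a point from camera to tool coordinates, whose origin is the TCP and whose axes are the tool frame's). Camera axes: x right, y up, looking along -z (the intrinsics and any distortion apply to the point x, -y, -z); pixel columns grow to the right and rows downward; lengths in m; the calibration is good to about 2 mm. A picture is of the moment at which its call begins: read the wrist's pose just before it. camera_info takes no time and is no camera call.
- arm.close_job(): hands the job in, once; it reports no verdict.
Trained networks look in the newest picture that a camera, given by its name, has taken for a name from the list of things; names that differ only in an ending like _2 or _b are one class to them, and where a whole thing is asked for, a point or a joint stands for the part that bears it (a point fixed in the world has none). Each returns a list of dicts, best first, with "score" (0 to 1); they miss things now and then, are a little off and sometimes report something else, mostly with a low value. They report only what shows in the picture. A call takes as long as a camera call. They do not tell look-alikes from the thing itself.
- models.spot_in(camera, name): "centre" ([x, y, z] in m, in the coordinates of the camera as it stood for that picture, good to about 4 mm: the middle of the surface that is visible of it).
- models.cut_out(camera, name): "pixels" (480x640 bool, what is visible of it).
- models.place_of(camera, name): "centre" ([x, y, z] in m, in the coordinates of the camera as it stood for that picture, good to about 4 mm: a listed point, or the origin of a listed thing).
The state is a dict: "time_s": time; "qpos": joint angles; "dq": joint speeds; "tau": joint torques, N m; "ee_pos": TCP position; "tcp_rot": TCP orientation; "contact_force": force on the tool from outside, world axes, zero at the start; "torque": the same for the moment, N m; "gripper_width": opening from 0.0 (shut) to 1.0 (fully open).
Only numpy, scipy, OpenCV 4.12 (cv2) and the standard library are available. Lean on these libraries where they do the work, as an engineer would, in place of code of your own. Each camera call takes 0.05 s, during which the arm holds its last target.

## Task

The small cutting board lies plywood side up on the low table shelf. Slide it away from the back rail until it hangs a few centimetres over the shelf's front edge, so that you can get under it, and turn it over; set it down gently, grey cutting side up, and push it squarely back against the rail. Leave the pin tin and the button bowl where they stand, and do not let the board drop off the shelf or slam down on it.

Things in the scene. Friction and masses are not known exactly. Their poses are not given: they have to be found in the camera images.
- shelf: low dark-wood shelf fixed on the tabletop. Origin: centre of its underside. x runs from its open front to its back, y along its width, z up. Flat top 220 mm deep (x -110 to +110), 500 mm wide, 18 mm thick, 90 mm above the tabletop. It stands with its open front towards the robot's right; the space in front of it is free.
- shelf_front (a point): middle of the shelf's front top edge (shelf x = -110 mm, z = 90 mm), opposite the rail; the edge runs along the shelf's y
- shelf_rail (a point): middle of the foot of the back rail's inner face, on the shelf top (shelf x = +98 mm, z = 90 mm). The rail runs along the whole back, 12 mm thick, 28 mm above the top.
- board_center (a point): centre of the loose two-sided cutting board: 150 (its x) by 200 (its y) by 12 mm thick (its z), 0.2 to 0.35 kg. Its +z side is plain plywood (up at the start), the other side dark grey cutting rubber with a fine grid. Its back edge (+x) starts 5 to 20 mm from the rail, too close for a finger behind it. It slides on the smooth shelf (friction 0.28 to 0.38).
- pin_tin_center (a point): centre of a loose round steel pin tin with a twist lid, 80 mm across and 38 mm high, standing at one end of the shelf top, at the left or the right of the board
- button_bowl_center (a point): centre (half-way up) of a loose white ceramic button bowl, 104 mm across and 45 mm high, standing at the other end of the shelf top
There are look-alikes about, which are no part of the job. Of the things that look like the part that bears board_center, the middle-sized one is meant.

How it is judged:
By the outcome, as a careful person would: the job done as asked, in the order asked, and still so for the second after the job is handed in, with the robot touching nothing.
It also fails if it takes over 72 s, if anything falls off the work surface, if the arm or the gripper's body presses on something with over 40 N, if the wrist force passes 120 N, or if a joint passes its speed limit or range.

## Working session

There is one attempt and no reset: what is moved stays moved. The work goes in short steps, Python scripts to look and compute and a tool call to move; the robot and the scene stay as the last step left them, time stands still between calls to the robot, and variables do not carry over. Pictures are saved under pics/ and viewed, and the job is handed in when it is done.

Besides the shell and the picture viewer there is one more tool, called after "Request:" by a JSON object that holds its "method" and its "body", one argument or row to a line. apply_moves: Moves the arm, as the interface text tells. Its arguments: {"type":"object","properties":{"targets":{"type":"array"},"squeeze":{"type":"number"}},"required":["targets"]}

```bash
ls -la; mkdir -p pics
cat > h.py <<'E'
import numpy as np, cv2
from plant import arm, viewer, models
def snap(n,f):
    im=viewer.get_image(n); cv2.imwrite('pics/'+f,cv2.cvtColor(im,cv2.COLOR_RGB2BGR)); return im
E
python3 - <<'E'
from h import *
print(arm.get_state())
for n in ['side','top','wrist']:
    snap(n,n+'0.png'); print(n,viewer.camera_info(n))
E
```

```text
total 12
drwxr-xr-x  3 agent agent 4096 Dec  6 21:12 .
drwxr-xr-x 23 root  root  4096 Dec  6 21:12 ..
drwxr-xr-x  2 agent agent 4096 Dec  6 21:12 pics
{'time_s': 0.0, 'qpos': array([-7.12527405e+01,  2.75501510e+01,  9.14942294e+01, -3.64014224e-05,
        6.10263721e+01, -2.67090151e+00]), 'dq': array([ 0.0620982 , -0.09098624,  0.0053852 ,  0.01187766,  0.0474504 ,
        0.02151076]), 'tau': array([ 1.28286160e-04, -9.50638676e+01, -4.30184340e+01,  5.94987091e-05,
        1.18976532e-02,  2.34758363e-05]), 'ee_pos': array([ 0.23724622, -0.60473853,  0.25566591]), 'tcp_rot': array([-8.99967348e+01,  7.06771804e-02, -6.85818193e+01]), 'contact_force': array([-1.30922727,  0.15869796, -0.26113872]), 'torque': array([-0.01357417,  0.00751468,  0.02023437]), 'gripper_width': 1.0009794388898319}
side {'camera_matrix': array([[487.00269378,   0.        , 319.29620738],
       [  0.        , 487.00269378, 244.57496368],
       [  0.        ,   0.        ,   1.        ]]), 'dist': array([-0.03133813,  0.        ,  0.        ,  0.        ,  0.        ]), 'extrinsics': array([[ 0.97524967
[... 657 characters left out ...]
0.99784116, -0.95298204],
       [ 0.        ,  0.        ,  0.        ,  1.        ]])}
wrist {'camera_matrix': array([[335.32341405,   0.        , 312.29327313],
       [  0.        , 335.32341405, 238.64939056],
       [  0.        ,   0.        ,   1.        ]]), 'dist': array([-0.02505376,  0.        ,  0.        ,  0.        ,  0.        ]), 'mount': array([[ 9.99999418e-01, -5.33243734e-04, -9.37779867e-04,
        -1.19285172e-03],
       [-7.63880304e-04,  2.63814467e-01, -9.64573141e-01,
        -1.18728969e-01],
       [ 7.61752479e-04,  9.64573296e-01,  2.63813906e-01,
         6.62444200e-02],
       [ 0.00000000e+00,  0.00000000e+00,  0.00000000e+00,
         1.00000000e+00]])}
```

View pictures.

View pics/side0.png

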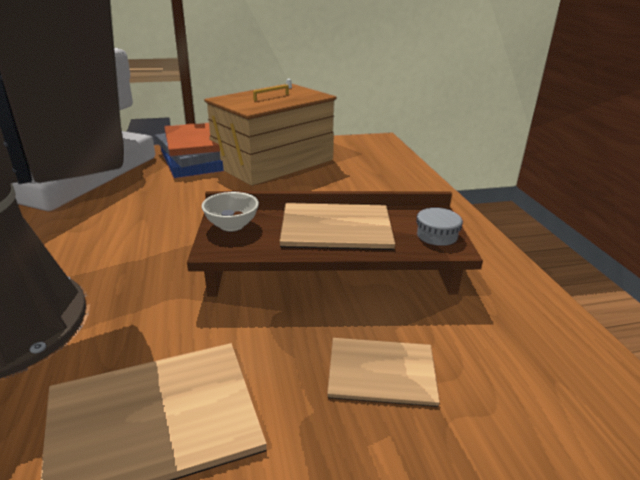

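View pics/top0.png

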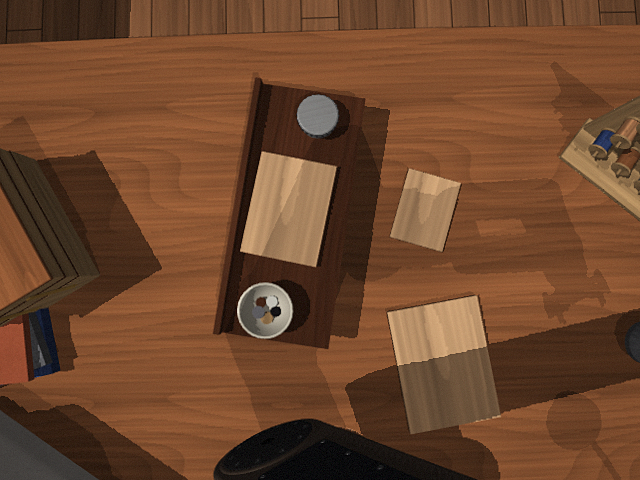

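View pics/wrist0.png

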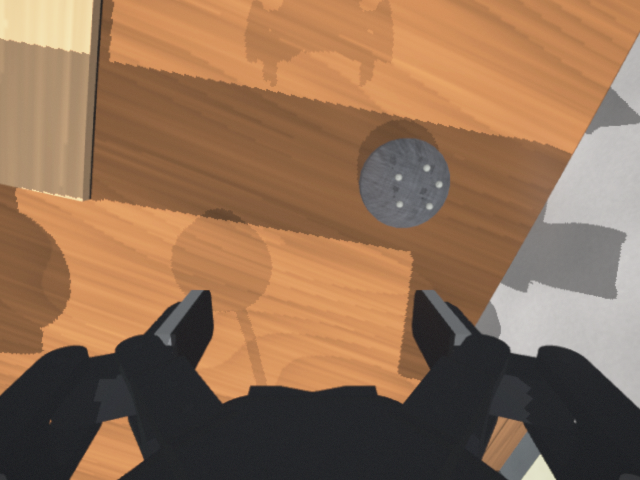

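Candidates for the board: (a) on the shelf, top view (290,210), side (338,226); (b) a small one on the tabletop at top (425,210); (c) a large one at top (443,365). The middle-sized one, on the shelf, is meant. Next I measure it.

```bash
cat >> h.py <<'E'
def w2c(n):
    return viewer.camera_info(n)['extrinsics']
def ray(n,px,E=None):
    ci=viewer.camera_info(n); px=np.asarray(px,float).reshape(-1,1,2)
    u=cv2.undistortPoints(px,ci['camera_matrix'],ci['dist']).reshape(-1,2)
    d=np.c_[u[:,0],-u[:,1],-np.ones(len(u))]
    E=ci['extrinsics'] if E is None else E
    R,t=E[:3,:3],E[:3,3]
    return -R.T@t, d@R
def onplane(n,px,z,E=None):
    o,d=ray(n,px,E); s=(z-o[2])/d[:,2]; return o+s[:,None]*d
def proj(n,P,E=None):
    ci=viewer.camera_info(n); E=ci['extrinsics'] if E is None else E
    c=np.atleast_2d(P)@E[:3,:3].T+E[:3,3]
    q=c*[1,-1,-1]
    return cv2.projectPoints(q.reshape(-1,1,3),np.zeros(3),np.zeros(3),ci['camera_matrix'],ci['dist'])[0].reshape(-1,2)
def c2w(n,p,E=None):
    E=w2c(n) if E is None else E
    return E[:3,:3].T@(np.asarray(p)-E[:3,3])
E
python3 - <<'E'
from h import *
np.set_printoptions(precision=4,suppress=True)
im=viewer.get_image('top')
for nm in ['shelf','shelf_front','shelf_rail','board_center','pin_tin_center','button_bowl_center']:
    for r in models.place_of('top',nm)[:3]: print(nm,round(r['score'],2),c2w('top',r['centre']))
for r in models.cut_out('top','board_center')[:4]:
    m=r['pixels'].astype(np.uint8); c=max(cv2.findContours(m,0,2)[0],key=cv2.contourArea)
    rect=cv2.minAreaRect(c); print(r['score'],rect)
    if abs(rect[0][0]-290)<30:
        # fit quad
        ap=cv2.approxPolyDP(c,0.03*cv2.arcLength(c,True),True).reshape(-1,2); print(ap)
        P=onplane('top',ap,0.102); print(P); print([np.linalg.norm(P[i]-P[i-1]) for i in range(len(P))])
crop=im[60:360,200:400]; cv2.imwrite('pics/crop.png',cv2.cvtColor(cv2.resize(crop,None,fx=2,fy=2,interpolation=cv2.INTER_CUBIC),cv2.COLOR_RGB2BGR))
E
```

```text
shelf_front 0.89 [ 0.5673 -0.0545  0.0949]
shelf_rail 0.79 [0.6009 0.1481 0.091 ]
board_center 0.95 [ 0.5896 -0.225   0.0058]
board_center 0.76 [ 0.2664 -0.2563  0.011 ]
board_center 0.59 [0.5907 0.0597 0.0944]
pin_tin_center 0.68 [ 0.7739 -0.0031  0.1123]
button_bowl_center 0.61 [0.4027 0.1051 0.1158]
0.87 ((442.8433837890625, 363.4981384277344), (127.34337615966797, 93.98715209960938), 79.3803482055664)
0.86 ((424.999755859375, 209.80845642089844), (56.167633056640625, 73.00357055664062), 15.461216926574707)
0.82 ((287.8901672363281, 209.22711181640625), (78.44080352783203, 102.46661376953125), 11.768290519714355)
[[263 152]
 [240 250]
 [314 266]
 [334 168]]
[[ 0.7064  0.1051  0.102 ]
 [ 0.5154  0.1532  0.102 ]
 [ 0.4808  0.0109  0.102 ]
 [ 0.6705 -0.0332  0.102 ]]
[np.float64(0.14284615653483843), np.float64(0.19690788195304793), np.float64(0.14648120106420018), np.float64(0.19482685573429515)]
0.25 ((290.0599670410156, 214.37747192382812), (117.05730438232422, 259.4212341308594), 9.141640663146973)
[[256  78]
 [214 333]
 [256 337]
 [261 281]
 [293 309]
 [267 338]
 [327 348]
 [364  99]]
[[ 0.8565  0.1165  0.102 ]
 [ 0.3577  0.2059  0.102 ]
 [ 0.3482  0.1253  0.102 ]
 [ 0.4547  0.1136  0.102 ]
 [ 0.3996  0.0533  0.102 ]
 [ 0.3458  0.1043  0.102 ]
 [ 0.324  -0.0098  0.102 ]
 [ 0.8071 -0.0966  0.102 ]]
[np.float64(0.21875353340887743), np.float64(0.5067919808538885), np.float64(0.08112874300129731), np.float64(0.10711246016425943), np.float64(0.08170015670453194), np.float64(0.07417708007348785), np.float64(0.11619818842488706), np.float64(0.4907902402609237)]
```

View pics/crop.png

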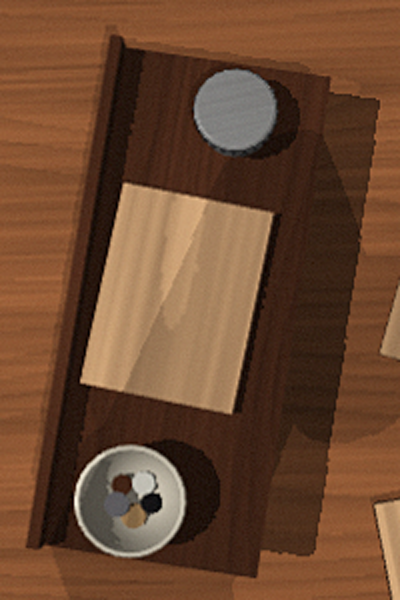

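```bash
cat > fit.py <<'E'
from h import *
from scipy.optimize import least_squares
np.set_printoptions(precision=4,suppress=True)
def T(p,L):
    c,s=np.cos(p[2]),np.sin(p[2]); L=np.asarray(L,float)
    return np.c_[p[0]+c*L[:,0]-s*L[:,1],p[1]+s*L[:,0]+c*L[:,1],L[:,2]]
def fit(n,L,px,p0,E=None):
    r=least_squares(lambda p:(proj(n,T(p,L),E)-px).ravel(),p0); return r.x,np.abs(r.fun).max()
E
python3 - <<'E'
from fit import *
# shelf x direction: front->back
a=np.deg2rad(80)
L=[[-.11,-.25,.09],[-.11,.25,.09],[.11,-.25,.118],[.11,.25,.118]]
p,e=fit('top',L,np.array([[365,99],[328.5,348.5],[256,78.5],[214,334]]),[.57,.05,1.75])
print('try',p,np.rad2deg(p[2]),e)
p2,e2=fit('side',[[-.11,-.25,.09],[-.11,.25,.09]],np.array([[481,262],[189,263]]),p); print('side',p2,np.rad2deg(p2[2]),e2)
b,eb=fit('top',[[.075,-.1,.102],[-.075,-.1,.102],[-.075,.1,.102],[.075,.1,.102]],np.array([[261.5,151],[338,166],[317,267],[240,252]]),[.59,.06,1.75])
print('board',b,np.rad2deg(b[2]),eb)
c,s=np.cos(p[2]),np.sin(p[2]); R=np.array([[c,s],[-s,c]])
print('board in shelf',R@(b[:2]-p[:2]), 'tin',R@(np.array([.774,-.003])-p[:2]),'bowl',R@(np.array([.4027,.1051])-p[:2]))
im=viewer.get_image('side');cr=im[170:300,170:500];cv2.imwrite('pics/sc.png',cv2.cvtColor(cv2.resize(cr,None,fx=2.4,fy=2.4,interpolation=2),cv2.COLOR_RGB2BGR))
E
```

```text
try [0.5848 0.051  1.3951] 79.93226371541876 0.6740052368301122
side [0.5872 0.0534 1.3895] 79.61288941515107 2.281680571138736
board [0.5932 0.0563 1.3444] 77.0281529467176 0.9631760175556678
board in shelf [ 0.0067 -0.0073] tin [-0.0201 -0.1957] bowl [0.0215 0.1888]
```

View pics/sc.png

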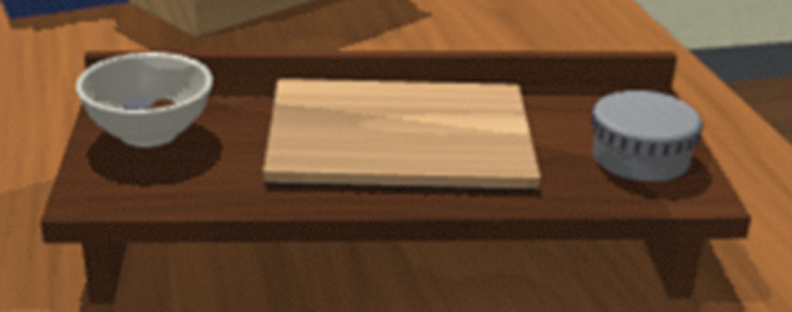

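Request:
{"method": "apply_moves", "body": {
  "targets": [
    {"turn":[0,0,27],"linear":[0.178,0.33,0],"claw":0.05},
    {"turn":[0,0,27],"linear":[0.178,0.33,0],"claw":0.05},
    {"turn":[0,0,27],"linear":[0.178,0.33,0],"claw":0.05},
    {"turn":[0,0,55.6],"linear":[0.356,0.661,-0.03],"claw":0.05},
    {"turn":[0,0,55.6],"linear":[0.356,0.661,-0.03],"claw":0.05}
  ]
}}

```text
time_s: 1.23
ee_pos: [0.3863, -0.3285, 0.2499]
tcp_rot: [-90.0, -0.0, -19.8]
contact_force: [1.0, -1.0, -1.0]
gripper_width: 0.586
```

```bash
cat > st.py <<'E'
from h import *
np.set_printoptions(precision=4,suppress=True)
s=arm.get_state()
print(s['time_s'],'q',s['qpos'],'p',s['ee_pos'],'r',s['tcp_rot'],'F',s['contact_force'],'w',round(s['gripper_width'],3))
import json
open('log.jsonl','a').write(json.dumps([list(s['qpos']),list(s['ee_pos']),list(s['tcp_rot'])])+'\n')
E
python3 st.py
```

```text
1.225 q [-43.8093  16.5272 110.3997   0.0038  53.0228 -24.0432] p [ 0.3863 -0.3285  0.2499] r [-90.0177  -0.0471 -19.7684] F [ 1.0073 -0.9557 -1.0236] w 0.586
```

Request:
{"method": "apply_moves", "body": {
  "targets": [
    {"turn":[0,0,6.8],"linear":[0.207,0.384,-0.07],"claw":0.05},
    {"turn":[0,0,6.8],"linear":[0.207,0.384,-0.07],"claw":0.05},
    {"turn":[0,0,6.8],"linear":[0.207,0.384,-0.07],"claw":0.05},
    {"turn":[0,0,6.8],"linear":[0.207,0.384,-0.07],"claw":0.05},
    {"turn":[0,0,6.8],"linear":[0.207,0.384,-0.07],"claw":0.05}
  ]
}}

```text
time_s: 1.85
ee_pos: [0.5329, -0.0566, 0.2001]
tcp_rot: [-90.0, -0.0, -13.3]
contact_force: [1.0, -0.7, -0.6]
gripper_width: 0.584
```

```bash
python3 st.py
```

```text
1.85 q [ -9.3061  22.3534 109.8394  -0.0068  47.7652   3.9898] p [ 0.5329 -0.0566  0.2001] r [-90.0021  -0.0422 -13.2913] F [ 1.0343 -0.6911 -0.6202] w 0.584
```

Request:
{"method": "apply_moves", "body": {
  "targets": [
    {"turn":[0,0,0],"linear":[0.06,0.113,-0.045],"claw":0.05},
    {"turn":[0,0,0],"linear":[0.06,0.113,-0.045],"claw":0.05},
    {"turn":[0,0,0],"linear":[0.06,0.113,-0.045],"claw":0.05},
    {"turn":[0,0,0],"linear":[0.06,0.113,-0.045],"claw":0.05}
  ]
}}

```text
time_s: 2.35
ee_pos: [0.5917, 0.0548, 0.1548]
tcp_rot: [-90.0, 0.0, -13.2]
contact_force: [0.7, -0.6, -0.4]
gripper_width: 0.587
```

```bash
python3 st.py; python3 -c "
from h import *
snap('wrist','w1.png');snap('side','s1.png')"
```

```text
2.35 q [  2.3714  29.8987 104.3109  -0.0101  45.8344  15.5948] p [0.5917 0.0548 0.1548] r [-90.0188   0.0404 -13.2164] F [ 0.6867 -0.5629 -0.4037] w 0.587
```

View pics/w1.png

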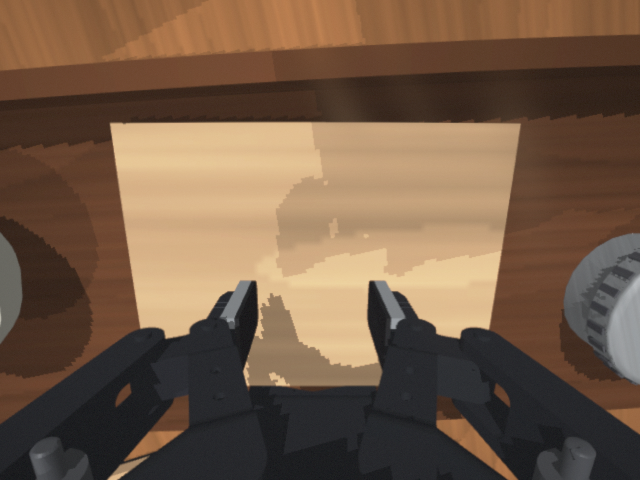

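View pics/s1.png

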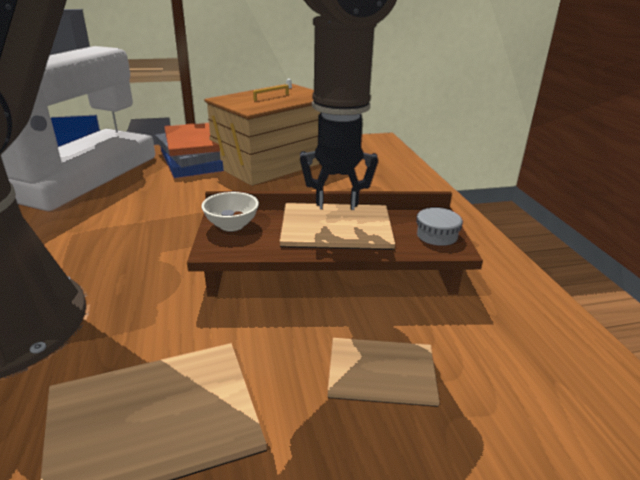

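```bash
cat >> h.py <<'E'
from scipy.spatial.transform import Rotation as Ro
def wristE(s=None):
    s=s or arm.get_state(); M=viewer.camera_info('wrist')['mount']
    W=np.eye(4); W[:3,:3]=Ro.from_euler('xyz',s['tcp_rot'],degrees=True).as_matrix(); W[:3,3]=s['ee_pos']
    return np.linalg.inv(W@M)
E
python3 - <<'E'
from h import *
np.set_printoptions(precision=4,suppress=True)
E=wristE()
b=onplane('wrist',[[110,122],[520,122]],.102,E); print('back corners',b, np.linalg.norm(b[0]-b[1]), np.rad2deg(np.arctan2(*(b[1]-b[0])[[1,0]])))
r=onplane('wrist',[[2,98],[638,66]],.118,E); print('rail inner',r,np.rad2deg(np.arctan2(*(r[1]-r[0])[[1,0]])))
r2=onplane('wrist',[[2,72],[638,36]],.118,E); print('rail outer',r2,np.rad2deg(np.arctan2(*(r2[1]-r2[0])[[1,0]])))
# shelf model
p=[.5848,.051,np.deg2rad(79.93)]; ex=np.array([np.cos(p[2]),np.sin(p[2])])
for P in list(b)+list(r)+list(r2): print((P[:2]-p[:2])@ex)
E
```

```text
back corners [[0.5122 0.154  0.102 ]
 [0.7085 0.1077 0.102 ]] 0.20172940514726195 -13.275091098061134
rail inner [[0.4771 0.1723 0.118 ]
 [0.7524 0.1209 0.118 ]] -10.574326696053452
rail outer [[0.4819 0.1821 0.118 ]
 [0.7525 0.133  0.118 ]] -10.280361216943275
0.08875765102482147
0.07747891506833521
0.10056944747351185
0.09810398282015573
0.1110548432224235
0.11004501352033151
```

Request:
{"method": "apply_moves", "body": {
  "targets": [
    {"turn":[0,0,0],"linear":[0.001,0.002,-0.012],"claw":0.05},
    {"turn":[0,0,0],"linear":[0.001,0.002,-0.022],"claw":0.05},
    {"turn":[0,0,0],"linear":[0.001,0.002,-0.026],"claw":0.05},
    {"turn":[0,0,0],"linear":[0.001,0.002,-0.028],"claw":0.05}
  ]
}}

```text
time_s: 2.95
ee_pos: [0.5927, 0.0562, 0.1267]
tcp_rot: [-90.0, 0.0, -13.3]
contact_force: [0.3, -0.5, 0.7]
gripper_width: 0.588
```

Request:
{"method": "apply_moves", "body": {
  "targets": [
    {"turn":[0,0,0],"linear":[0,0,-0.002],"claw":0.05},
    {"turn":[0,0,0],"linear":[0,0,-0.003],"claw":0.05}
  ]
}}

```text
time_s: 3.2
ee_pos: [0.593, 0.0565, 0.1242]
tcp_rot: [-90.0, -0.0, -13.3]
contact_force: [-0.6, 0.7, 0.1]
gripper_width: 0.586
```

Request:
{"method": "apply_moves", "body": {
  "targets": [
    {"turn":[0,0,0],"linear":[0,0,-0.002],"claw":0.05},
    {"turn":[0,0,0],"linear":[0,0,-0.003],"claw":0.05}
  ]
}}

```text
time_s: 3.45
ee_pos: [0.5932, 0.0565, 0.1237]
tcp_rot: [-90.0, -0.1, -13.3]
contact_force: [-16.7, -1.7, 58.6]
gripper_width: 0.586
```

Request:
{"method": "apply_moves", "body": {
  "targets": [
    {"turn":[0,0,0],"linear":[0,0,0.0016],"claw":0.05}
  ]
}}

```text
time_s: 3.58
ee_pos: [0.5932, 0.0565, 0.1241]
tcp_rot: [-90.0, -0.1, -13.3]
contact_force: [-0.2, 0.8, 0.4]
gripper_width: 0.589
```

Request:
{"method": "apply_moves", "body": {
  "targets": [
    {"turn":[0,0,0],"linear":[0,0,-0.0007],"claw":0.05},
    {"turn":[0,0,0],"linear":[0,0,-0.0007],"claw":0.05}
  ]
}}

```text
time_s: 3.82
ee_pos: [0.5933, 0.0565, 0.1239]
tcp_rot: [-90.0, -0.1, -13.3]
contact_force: [-8.0, -0.0, 29.8]
gripper_width: 0.587
```

Request:
{"method": "apply_moves", "body": {
  "targets": [
    {"turn":[0,0,0.3],"linear":[-0.0009,-0.0049,0.0001],"claw":0.05},
    {"turn":[0,0,0.8],"linear":[-0.0018,-0.0098,0.0001],"claw":0.05},
    {"turn":[0,0,1.2],"linear":[-0.0036,-0.0197,0.0001],"claw":0.05},
    {"turn":[0,0,1.2],"linear":[-0.0036,-0.0197,0.0001],"claw":0.05}
  ]
}}

```text
time_s: 4.32
ee_pos: [0.5909, 0.0364, 0.1239]
tcp_rot: [-90.0, -0.2, -12.1]
contact_force: [0.1, -3.0, 20.9]
gripper_width: 0.586
```

```bash
python3 st.py; python3 -c "
from h import *
snap('wrist','w2.png')"
```

```text
4.325 q [  0.5918  32.0732 106.0106  -0.0077  41.7014  12.697 ] p [0.5909 0.0364 0.1239] r [-89.9578  -0.2107 -12.0995] F [ 0.1263 -3.0081 20.9301] w 0.586
```

View pics/w2.png

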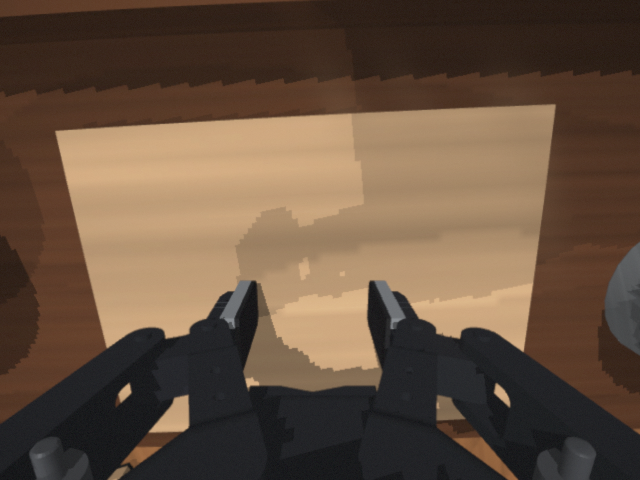

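```bash
cat > bc.py <<'E'
from h import *
import sys
np.set_printoptions(precision=4,suppress=True)
a=list(map(float,sys.argv[1:5])); z=float(sys.argv[5]) if len(sys.argv)>5 else .102
E=wristE(); b=onplane('wrist',[a[:2],a[2:]],z,E)
y=np.arctan2(*(b[1]-b[0])[[1,0]]); print(b,np.linalg.norm(b[1]-b[0]),'yaw',np.rad2deg(y))
m=b.mean(0)[:2]; print('center', m-.075*np.array([-np.sin(y),np.cos(y)]))
p=np.array([.5848,.051]);th=np.deg2rad(79.7);ex=np.array([np.cos(th),np.sin(th)]);ey=np.array([-ex[1],ex[0]])
for P in b: print('shelf',(P[:2]-p)@ex,(P[:2]-p)@ey)
E
python3 bc.py 56 130 554 104
```

```text
[[0.5041 0.1312 0.102 ]
 [0.7021 0.0991 0.102 ]] 0.20054311608565217 yaw -9.221664233643628
center [0.5911 0.0411]
shelf 0.06449202030340093 0.09373684215521988
shelf 0.06826612112362916 -0.10677075763177603
```

Request:
{"method": "apply_moves", "body": {
  "targets": [
    {"turn":[0,0,-0.3],"linear":[-0.0011,-0.0059,-0.0002],"claw":0.05},
    {"turn":[0,0,-0.5],"linear":[-0.0029,-0.0157,-0.0002],"claw":0.05},
    {"turn":[0,0,-0.8],"linear":[-0.0047,-0.0256,-0.0002],"claw":0.05},
    {"turn":[0,0,-1],"linear":[-0.0063,-0.0344,-0.0002],"claw":0.05},
    {"turn":[0,0,-1],"linear":[-0.0063,-0.0344,-0.0002],"claw":0.05}
  ]
}}

```text
time_s: 5.0
ee_pos: [0.5849, 0.0019, 0.1239]
tcp_rot: [-90.0, -0.2, -13.1]
contact_force: [0.5, -2.0, 23.7]
gripper_width: 0.586
```

```bash
python3 st.py; python3 -c "
from h import *
snap('wrist','w3.png')"
```

```text
5.0 q [ -2.7823  31.6155 107.0037   0.0059  41.1365  10.3358] p [0.5849 0.0019 0.1239] r [-89.9524  -0.2396 -13.1225] F [ 0.5003 -1.9764 23.709 ] w 0.586
```

View pics/w3.png

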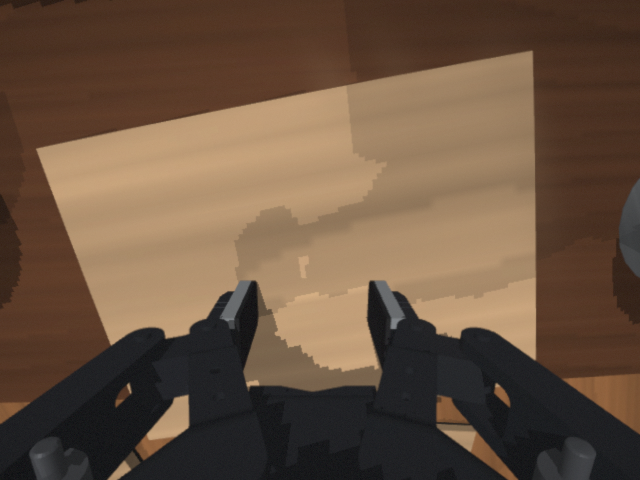

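```bash
python3 bc.py 37 149 533 51; python3 -c "
from h import *
print(arm.get_state()['torque'])"
```

```text
[[0.4889 0.0933 0.102 ]
 [0.6901 0.0839 0.102 ]] 0.20141396924699606 yaw -2.6576839220284865
center [0.5861 0.0137]
shelf 0.02443690753608343 0.10186753237234651
shelf 0.05122263331417334 -0.09775739568617742
[-0.26372286  0.64608829  0.15290912]
```

Request:
{"method": "apply_moves", "body": {
  "targets": [
    {"turn":[0,0.5,0],"linear":[0,0,0.0002],"claw":0.05},
    {"turn":[0,0.5,0],"linear":[0,0,0.0002],"claw":0.05}
  ]
}}

```text
time_s: 5.3
ee_pos: [0.5851, 0.002, 0.1239]
tcp_rot: [-90.1, 0.2, -13.1]
contact_force: [-0.4, -2.8, 20.1]
gripper_width: 0.589
```

```bash
python3 -c "
from h import *
s=arm.get_state();print(s['torque'],s['contact_force'],s['tcp_rot'],s['ee_pos'])"
```

```text
[-0.60848055 -0.54887572 -0.05320408] [-0.38643262 -2.77963987 20.08543336] [-90.08615695   0.235244   -13.09116929] [0.58507166 0.00199663 0.12394949]
```

Request:
{"method": "apply_moves", "body": {
  "targets": [
    {"turn":[0,0,0],"linear":[-0.0011,-0.0059,0],"claw":0.05},
    {"turn":[0,0,0],"linear":[-0.0029,-0.0157,0],"claw":0.05},
    {"turn":[0,0,0],"linear":[-0.0047,-0.0256,0],"claw":0.05},
    {"turn":[0,0,0],"linear":[-0.0063,-0.0344,0],"claw":0.05},
    {"turn":[0,0,0],"linear":[-0.0063,-0.0344,0],"claw":0.05}
  ]
}}

```text
time_s: 5.92
ee_pos: [0.5786, -0.0327, 0.1239]
tcp_rot: [-90.1, 0.2, -13.1]
contact_force: [-0.7, -4.0, 20.3]
gripper_width: 0.587
```

```bash
python3 st.py; python3 -c "
from h import *
snap('wrist','w4.png');snap('side','s4.png')"
```

```text
5.925 q [ -6.1969  31.4667 107.3254  -0.0878  41.4514   6.9893] p [ 0.5786 -0.0327  0.1239] r [-90.087    0.2347 -13.1204] F [-0.7209 -4.0454 20.296 ] w 0.587
```

View pics/w4.png

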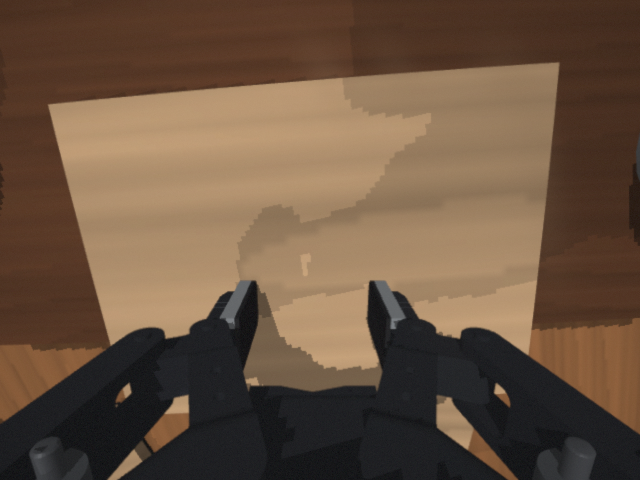

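View pics/s4.png

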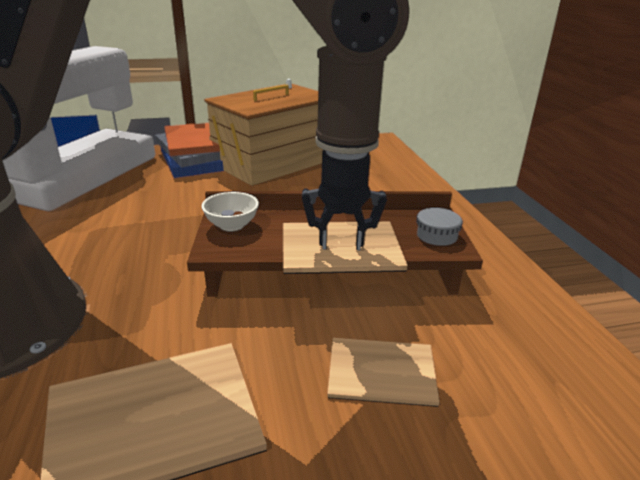

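```bash
python3 bc.py 49 104 558 63
```

```text
[[0.4941 0.0737 0.102 ]
 [0.6924 0.0429 0.102 ]] 0.20067763136224226 yaw -8.854547441504636
center [ 0.5817 -0.0158]
shelf 0.006173017559765969 0.09326362021899075
shelf 0.011235157041715647 -0.10735015416608305
```

Request:
{"method": "apply_moves", "body": {
  "targets": [
    {"turn":[0,-0.15,0],"linear":[-0.0011,-0.0059,0],"claw":0.05},
    {"turn":[0,-0.15,0],"linear":[-0.0024,-0.0128,0],"claw":0.05},
    {"turn":[0,-0.15,0],"linear":[-0.0026,-0.0143,0],"claw":0.05},
    {"turn":[0,-0.15,0],"linear":[-0.0026,-0.0143,0.012],"claw":0.05},
    {"turn":[0,-0.15,0],"linear":[-0.0026,-0.0143,0.07],"claw":0.05}
  ]
}}

```text
time_s: 6.65
ee_pos: [0.5722, -0.0461, 0.1907]
tcp_rot: [-90.1, 0.7, -13.1]
contact_force: [0.9, -0.6, 0.1]
gripper_width: 0.583
```

```bash
python3 st.py; python3 -c "
from h import *
snap('wrist','w5.png');snap('side','s5.png')"
```

```text
6.65 q [ -7.6026  26.1182 104.8424  -0.0632  49.7196   5.5347] p [ 0.5722 -0.0461  0.1907] r [-90.1131   0.6725 -13.0968] F [ 0.9118 -0.6223  0.1364] w 0.583
```

View pics/w5.png

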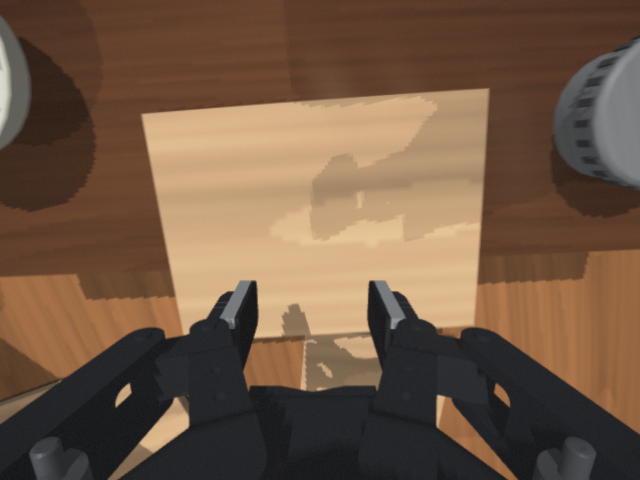

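View pics/s5.png

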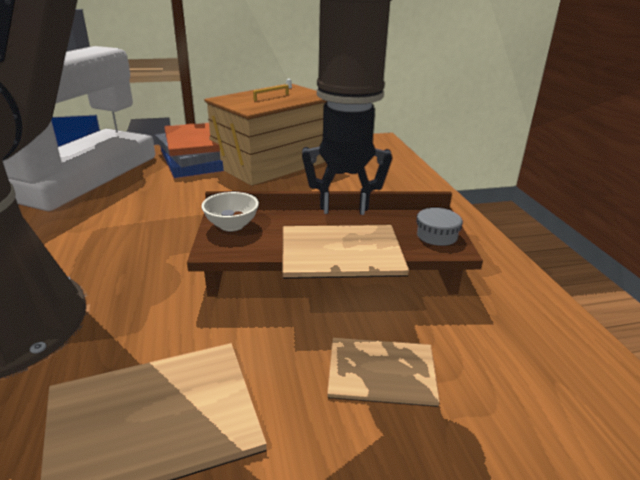

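```bash
python3 bc.py 142 114 489 89;python3 bc.py 182 341 475 325;  python3 - <<'E'
from h import *
p=np.array([.5848,.051]);th=np.deg2rad(79.7);ex=np.array([np.cos(th),np.sin(th)])
E=wristE()
for q in onplane('wrist',[[60,275],[600,249]],.09,E): print((q[:2]-p)@ex)
E
```

```text
[[0.4952 0.0616 0.102 ]
 [0.7017 0.0283 0.102 ]] 0.2091714191493151 yaw -9.149928584317047
center [ 0.5865 -0.0291]
shelf -0.005605990378371714 0.09004994069460982
shelf -0.0014076721339125338 -0.1190793415995173
[[ 0.4683 -0.0919  0.102 ]
 [ 0.6775 -0.1273  0.102 ]] 0.21221664045308603 yaw -9.623962223379477
center [ 0.5604 -0.1835]
shelf -0.16138289034606165 0.0890924685067665
shelf -0.15887898625131025 -0.12310939988623015
-0.11074719199284662
-0.10991235620935165
```

Run:
```python
import json,numpy as np
from scipy.optimize import least_squares
D=[json.loads(l) for l in open('log.jsonl')]
D.append([[-7.12527405e+01,2.75501510e+01,9.14942294e+01,0,6.10263721e+01,-2.67],[.23724622,-.60473853,.25566591],[-90,0,-68.58]])
rows=[];rhs=[];lat=[]
A=[];b=[]
for q,p,r in D:
    q1,q2,q3=np.deg2rad(q[:3]); c,s=np.cos(q1),np.sin(q1)
    R=c*p[0]+s*p[1]; L=-s*p[0]+c*p[1]; lat.append(L); f=q2+q3
    A.append([1,0,np.sin(q2),np.sin(f),np.cos(f)]);b.append(R)
    A.append([0,1,np.cos(q2),np.cos(f),-np.sin(f)]);b.append(p[2])
x,res,rk,sv=np.linalg.lstsq(np.array(A),np.array(b),rcond=None)
print('lat',np.round(lat,4));print('a1,d1-d6,a2,d4,e',x,'rank',rk,sv); print(np.abs(np.array(A)@x-b).max())
```

```text
lat [0.0303 0.0303 0.0303 0.0303 0.0303 0.0299 0.03   0.0303]
a1,d1-d6,a2,d4,e [-3.49914789e-05 -3.16188968e-02  5.96540837e-01  4.42842317e-01
  3.05158398e-02] rank 5 [4.89092619 3.99381503 0.22361804 0.22235441 0.16981146]
0.003680319218617112
```

```bash
cat > kin.py <<'E'
import numpy as np
from scipy.spatial.transform import Rotation as Ro
lo=np.array([-157.49,-46.99,13.45,-89.5,5.16,-167.48]);hi=np.array([157.49,117.5,153.17,269.5,153.95,167.48])
P=dict(a1=0.0,h=-.0316,a2=.5965,d4=.4428,e=.0305,lat=.0303,d6=.3)
def ik(p,Rt,P=P):
    # Rt columns tool x,y,z
    x,y,z=Rt.T; F=np.c_[-x,z,y]; d1=P['h']+P['d6']
    w=p-P['d6']*y
    r2=w[0]**2+w[1]**2; R=np.sqrt(r2-P['lat']**2); q1=np.arctan2(w[1],w[0])-np.arctan2(P['lat'],R)
    X=R-P['a1'];Z=w[2]-d1; D=np.hypot(X,Z); L2=np.hypot(P['d4'],P['e']); eps=np.arctan2(P['e'],P['d4'])
    # forearm vec angle from vertical = phi + eps' : (d4 s + e c, d4 c - e s) -> angle phi+eps
    al=np.arctan2(X,Z); c=(P['a2']**2+D**2-L2**2)/(2*P['a2']*D)
    if abs(c)>1: return None
    q2=al-np.arccos(c); g=np.arctan2(X-P['a2']*np.sin(q2),Z-P['a2']*np.cos(q2)); phi=g-eps; q3=phi-q2
    M=(Ro.from_euler('z',q1)*Ro.from_euler('y',phi)).as_matrix().T@F
    q5=np.arccos(np.clip(M[2,2],-1,1)); q4=np.arctan2(M[1,2],M[0,2]); q6=np.arctan2(M[2,1],-M[2,0])
    q=np.rad2deg([q1,q2,q3,q4,q5,q6]); 
    if q[3]<-89.5: q[3]+=360
    if q[5]>180:q[5]-=360
    ok=(q>=lo)&(q<=hi); return q,ok
E
python3 - <<'E'
from kin import *
np.set_printoptions(precision=1,suppress=True)
q=[ 2.3714,29.8987,104.3109,-.01,45.83,15.59]
print(ik(np.array([.5917,.0548,.1548]),Ro.from_euler('xyz',[-90,0,-13.2],degrees=True).as_matrix()))
th=np.deg2rad(79.7);ex=np.array([np.cos(th),np.sin(th),0]);ey=np.array([-ex[1],ex[0],0]);up=np.array([0,0,1.])
for d6 in (.2,.3,.4):
  P['d6']=d6
  for sx in (-.145,-.25):
   for z in (.096,.26):
    p=np.array([.5848,.051,0])+sx*ex-.008*ey+z*up
    for sg in (1,-1):
      x=sg*up;y=ex;Rt=np.c_[x,y,np.cross(x,y)]
      q,ok=ik(p,Rt); print(d6,sx,z,sg,q,ok.all(), lo[~ok])
E
```

```text
(array([  2.4,  29.9, 104.3,   0. ,  45.8,  15.6]), array([ True,  True,  True,  True,  True,  True]))
0.2 -0.145 0.096 1 [ -31.5   53.6  106.2   70.    97.2 -161.1] True []
0.2 -0.145 0.096 -1 [-31.5  53.6 106.2  70.   97.2  18.9] True []
0.2 -0.145 0.26 1 [ -31.5   38.3  105.9   72.5  102.2 -146. ] True []
0.2 -0.145 0.26 -1 [-31.5  38.3 105.9  72.5 102.2  34. ] True []
0.2 -0.25 0.096 1 [ -40.2   54.9  100.4   62.4  102.  -158.3] True []
0.2 -0.25 0.096 -1 [-40.2  54.9 100.4  62.4 102.   21.7] True []
0.2 -0.25 0.26 1 [ -40.2   40.5  100.1   66.   108.4 -144.6] True []
0.2 -0.25 0.26 -1 [-40.2  40.5 100.1  66.  108.4  35.4] True []
0.3 -0.145 0.096 1 [ -39.8   64.3   98.    61.7   98.6 -164.5] True []
0.3 -0.145 0.096 -1 [-39.8  64.3  98.   61.7  98.6  15.5] True []
0.3 -0.145 0.26 1 [ -39.8   49.   101.4   63.8  104.1 -153.6] True []
0.3 -0.145 0.26 -1 [-39.8  49.  101.4  63.8 104.1  26.4] True []
0.3 -0.25 0.096 1 [ -47.3   65.8   90.2   55.4  104.2 -160.4] True []
0.3 -0.25 0.096 -1 [-47.3  65.8  90.2  55.4 104.2  19.6] True []
0.3 -0.25 0.26 1 [ -47.3   51.5   93.4   58.3  110.3 -150.7] True []
0.3 -0.25 0.26 -1 [-47.3  51.5  93.4  58.3 110.3  29.3] True []
0.4 -0.145 0.096 1 [ -47.    74.9   85.8   54.9  101.4 -164.3] True []
0.4 -0.145 0.096 -1 [-47.   74.9  85.8  54.9 101.4  15.7] True []
0.4 -0.145 0.26 1 [ -47.    60.    92.6   56.5  106.  -157.4] True []
0.4 -0.145 0.26 -1 [-47.   60.   92.6  56.5 106.   22.6] True []
0.4 -0.25 0.096 1 [ -53.4   76.9   75.7   50.3  108.3 -159.3] True []
0.4 -0.25 0.096 -1 [-53.4  76.9  75.7  50.3 108.3  20.7] True []
0.4 -0.25 0.26 1 [ -53.4   62.8   82.5   52.5  112.9 -153.1] True []
0.4 -0.25 0.26 -1 [-53.4  62.8  82.5  52.5 112.9  26.9] True []
```

Run:
```python
from kin import *
np.set_printoptions(precision=1,suppress=True)
th=np.deg2rad(79.7);ex=np.array([np.cos(th),np.sin(th),0]);ey=np.array([-ex[1],ex[0],0]);up=np.array([0,0,1.])
R0=Ro.from_euler('xyz',[-90.11,.67,-13.1],degrees=True); p0=np.array([.5722,-.0461,.1907])
x=-up;R1=Ro.from_matrix(np.c_[x,ex,np.cross(x,ex)])
v=(R1*R0.inv()).as_rotvec(degrees=True); print('turn',v,np.linalg.norm(v))
p1=np.array([.5848,.051,0])-.27*ex-.01*ey+.24*up; print('lin',np.round(p1-p0,4))
for t in np.linspace(0,1,9):
    R=Ro.from_rotvec(t*v,degrees=True)*R0; q,ok=ik(p0+t*(p1-p0),R.as_matrix()); print(q,ok.all(), R.as_matrix()[:,1])
```

```text
turn [ 80.9  53.1 -67.6] 118.06109729561584
lin [-0.  -0.2  0. ]
[ -7.6  26.1 104.9  -0.1  49.7   5.5] True [-0.  0. -1.]
[-14.4  28.9  99.8  10.   60.7   1.5] True [-0.1  0.2 -1. ]
[-20.6  32.5  95.4  17.6  71.3   1. ] True [-0.2  0.4 -0.9]
[-26.4  36.5  91.7  24.1  81.2   2.7] True [-0.2  0.6 -0.8]
[-31.6  40.6  89.   30.3  89.9   6. ] True [-0.2  0.7 -0.7]
[-36.4  44.6  87.6  36.5  97.2  10.6] True [-0.2  0.8 -0.5]
[-40.8  48.2  87.4  43.  103.2  16. ] True [-0.1  0.9 -0.3]
[-44.8  51.3  88.7  49.9 107.7  22.2] True [ 0.   1.  -0.2]
[-48.5  53.8  91.3  57.1 110.7  28.7] True [0.2 1.  0. ]
```

Request:
{"method": "apply_moves", "body": {
  "targets": [
    {"turn":[36,23.6,-30],"linear":[-0.012,-0.08,0.05],"claw":0.05},
    {"turn":[36,23.6,-30],"linear":[-0.012,-0.08,0.05],"claw":0.05},
    {"turn":[36,23.6,-30],"linear":[-0.012,-0.08,0.05],"claw":0.05},
    {"turn":[36,23.6,-30],"linear":[-0.012,-0.08,0.05],"claw":0.05},
    {"turn":[36,23.6,-30],"linear":[-0.012,-0.08,0.05],"claw":0.05}
  ]
}}

```text
time_s: 7.38
ee_pos: [0.5624, -0.1269, 0.2425]
tcp_rot: [-66.6, 37.2, -36.7]
contact_force: [-0.2, -0.3, -0.4]
gripper_width: 0.59
```

```bash
python3 st.py
cat > refit.py <<'E'
import json
from kin import *
from scipy.optimize import least_squares
D=[json.loads(l) for l in open('log.jsonl')]
k=['a1','h','a2','d4','e','lat','d6']
def fk(q,P):
    q=np.deg2rad(q); d1=P['h']+P['d6']; f=q[1]+q[2]
    r=P['a1']+P['a2']*np.sin(q[1])+P['d4']*np.sin(f)+P['e']*np.cos(f)
    z=d1+P['a2']*np.cos(q[1])+P['d4']*np.cos(f)-P['e']*np.sin(f)
    F=(Ro.from_euler('z',q[0])*Ro.from_euler('y',f)*Ro.from_euler('z',q[3])*Ro.from_euler('y',q[4])*Ro.from_euler('z',q[5])).as_matrix()
    w=Ro.from_euler('z',q[0]).apply([r,P['lat'],z]); return w+P['d6']*F[:,2],F
f=lambda v:np.ravel([fk(np.array(q),dict(zip(k,v)))[0]-p for q,p,r in D])
s=least_squares(f,[P[i] for i in k])
if __name__=='__main__':
    print(dict(zip(k,s.x.round(4))),np.abs(s.fun).max())
    q,p,r=D[-1]; F=fk(np.array(q),dict(zip(k,s.x)))[1]; print(np.c_[-F[:,0],F[:,2],F[:,1]]-Ro.from_euler('xyz',r,degrees=True).as_matrix())
E
python3 refit.py
```

```text
7.375 q [-31.4413  39.4804  85.6043  26.5143  90.1228   4.7535] p [ 0.5624 -0.1269  0.2425] r [-66.603   37.2033 -36.7143] F [-0.1637 -0.3018 -0.4193] w 0.59
{'a1': np.float64(-0.0), 'h': np.float64(-0.0291), 'a2': np.float64(0.5973), 'd4': np.float64(0.445), 'e': np.float64(0.0329), 'lat': np.float64(0.0303), 'd6': np.float64(0.3467)} 1.2566525597890177e-10
[[-4.44089210e-16  1.66533454e-16  2.22044605e-16]
 [-3.33066907e-16  0.00000000e+00 -4.44089210e-16]
 [ 0.00000000e+00  0.00000000e+00 -2.22044605e-16]]
```

```bash
python3 - <<'E'
import re
import refit,json
s=open('kin.py').read(); d={a:float(b) for a,b in zip(refit.k,refit.s.x)}
s=re.sub(r"P=dict\(.*\)\n","P="+repr(d)+"\n",s,1); open('kin.py','w').write(s)
from h import *
snap('top','t6.png')
E
head -5 kin.py
```

```text
import numpy as np
from scipy.spatial.transform import Rotation as Ro
lo=np.array([-157.49,-46.99,13.45,-89.5,5.16,-167.48]);hi=np.array([157.49,117.5,153.17,269.5,153.95,167.48])
P={'a1': -2.1058390030663163e-10, 'h': -0.029100000957692586, 'a2': 0.597300000109457, 'd4': 0.44499999945498775, 'e': 0.032899999266166526, 'lat': 0.03030000000684835, 'd6': 0.3466999998252128}
def ik(p,Rt,P=P):<stdin>:4: DeprecationWarning: 'count' is passed as positional argument
```

View pics/t6.png

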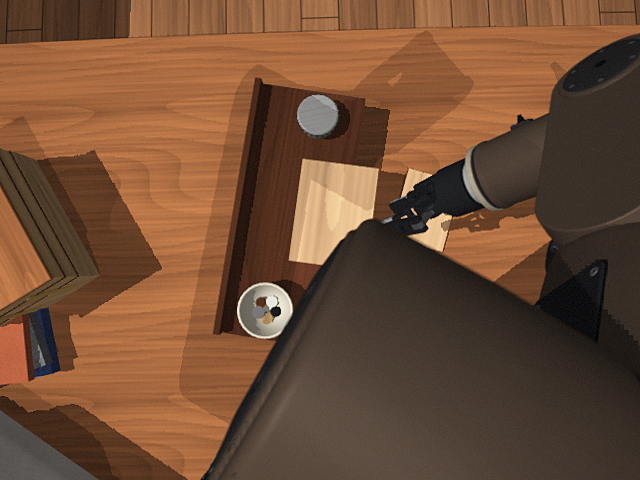

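Run:
```python
from fit import *
im=cv2.imread('pics/t6.png');cv2.imwrite('pics/t6c.png',cv2.resize(im[140:280,270:400],None,fx=4,fy=4,interpolation=2))
b,e=fit('top',[[.075,-.1,.102],[.075,.1,.102],[-.075,-.1,.102]],np.array([[302,158.5],[289,263],[378.5,169.5]]),[.58,-.03,1.39])
print(b,np.rad2deg(b[2]),e)
p=np.array([.5848,.051]);th=np.deg2rad(79.7);ex=np.array([np.cos(th),np.sin(th)]);ey=np.array([-ex[1],ex[0]])
print((b[:2]-p)@ex,(b[:2]-p)@ey)
```

```text
[ 0.5779 -0.0304  1.4199] 81.35290781528208 1.5475372469672948
-0.08135982540896858 -0.007812592548122416
```

View pics/t6c.png

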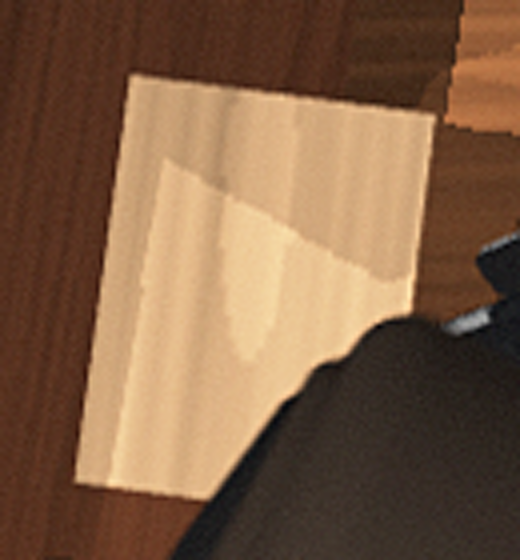

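```bash
cat > go.py <<'E'
import sys
from kin import *
from h import arm
np.set_printoptions(precision=4,suppress=True)
# target: sx sy z yaw roll_about_ex(deg, 0 = tool x down) 
sx,sy,z,yaw,roll=map(float,sys.argv[1:6])
S=np.deg2rad(79.7);e0=np.array([np.cos(S),np.sin(S),0]);f0=np.array([-e0[1],e0[0],0]);up=np.array([0,0,1.])
th=np.deg2rad(yaw);ex=np.array([np.cos(th),np.sin(th),0])
p1=np.array([.5848,.051,0])+sx*e0+sy*f0+z*up
R1=Ro.from_rotvec(ex*roll,degrees=True)*Ro.from_matrix(np.c_[-up,ex,np.cross(-up,ex)])
s=arm.get_state();p0=s['ee_pos'];R0=Ro.from_euler('xyz',s['tcp_rot'],degrees=True)
v=(R1*R0.inv()).as_rotvec(degrees=True)
print('lin',p1-p0,'turn',v,np.linalg.norm(v),'sx,sy',(p0-[.5848,.051,0])@e0,(p0-[.5848,.051,0])@f0)
for t in np.linspace(0,1,4):
    q,ok=ik(p0+t*(p1-p0),(Ro.from_rotvec(t*v,degrees=True)*R0).as_matrix());print(q.round(1),ok.all())
E
python3 go.py -.25 -.009 .13 80.3 0; python3 go.py -.145 -.009 .25 80.3 -180
```

```text
lin [-0.0126 -0.0687 -0.1106] turn [ 44.4616  29.2914 -36.3912] 64.49143683422092 sx,sy -0.18017947089381087 -0.009140110660610002
[-31.7  39.8  85.6  26.7  90.3   4.9] True
[-38.5  49.5  83.8  35.4  97.6   9.3] True
[-44.6  59.1  83.5  44.  103.3  14.9] True
[-50.   68.   84.8  52.9 107.2  21.3] True
lin [0.0062 0.0346 0.0094] turn [  23.4524 -134.4524   48.9145] 144.9830879321185 sx,sy -0.18017947089381087 -0.009140110660610002
[-31.7  39.8  85.6  26.7  90.3   4.9] True
[-39.   35.  100.1  43.7  77.9 -51.1] True
[ -44.9   42.7  104.9   58.4   86.2 -109.3] True
[ -43.1   55.2   97.    59.8  104.9 -156.2] True
```

Request:
{"method": "apply_moves", "body": {
  "targets": [
    {"turn":[44.5,29.3,-36.4],"linear":[-0.013,-0.069,-0.02],"claw":0.05},
    {"turn":[44.5,29.3,-36.4],"linear":[-0.013,-0.069,-0.03],"claw":0.05},
    {"turn":[44.5,29.3,-36.4],"linear":[-0.013,-0.069,-0.05],"claw":0.05},
    {"turn":[44.5,29.3,-36.4],"linear":[-0.013,-0.069,-0.08],"claw":0.05},
    {"turn":[44.5,29.3,-36.4],"linear":[-0.013,-0.069,-0.11],"claw":0.05}
  ]
}}

```text
time_s: 8.05
ee_pos: [0.5494, -0.1954, 0.1313]
tcp_rot: [-49.8, 80.4, -53.1]
contact_force: [-0.6, 0.8, -1.3]
gripper_width: 0.585
```

```bash
python3 st.py; python3 go.py -.25 -.009 .096 80.3 0
```

```text
8.05 q [-47.8927  65.1539  82.3444  47.4315 105.327   17.2778] p [ 0.5494 -0.1954  0.1313] r [-49.8265  80.3847 -53.0552] F [-0.6389  0.8128 -1.3411] w 0.585
lin [-0.0004 -0.0012 -0.0353] turn [ 8.0029  5.3391 -6.4561] 11.585917999500653 sx,sy -0.2487891868824978 -0.009230312189753419
[-47.9  65.2  82.3  47.4 105.3  17.3] True
[-48.6  67.1  82.7  49.1 105.7  18.2] True
[-49.3  69.1  83.   50.8 106.   19.1] True
[-50.   71.1  83.3  52.6 106.3  20.1] True
```

Request:
{"method": "apply_moves", "body": {
  "targets": [
    {"turn":[8,5.3,-6.5],"linear":[0,-0.001,-0.02],"claw":0.05},
    {"turn":[8,5.3,-6.5],"linear":[0,-0.001,-0.035],"claw":0.05},
    {"turn":[8,5.3,-6.5],"linear":[0,-0.001,-0.035],"claw":0.05},
    {"turn":[8,5.3,-6.5],"linear":[0,-0.001,-0.035],"claw":0.05}
  ]
}}

```text
time_s: 8.55
ee_pos: [0.55, -0.1964, 0.0986]
tcp_rot: [-34.3, 89.6, -43.8]
contact_force: [1.1, 0.4, 0.0]
gripper_width: 0.585
```

```bash
python3 st.py; python3 go.py -.145 -.009 .096 80.3 0;python3 -c "
from h import *
snap('wrist','w7.png');snap('side','s7.png')"
```

```text
8.55 q [-49.9042  70.7494  83.2607  52.4725 106.2718  19.9682] p [ 0.55   -0.1964  0.0986] r [-34.2907  89.5542 -43.7731] F [1.0744 0.3712 0.0259] w 0.585
lin [ 0.0177  0.1032 -0.0026] turn [ 0.309   0.3213 -0.2176] 0.49605771456928627 sx,sy -0.24967093833151535 -0.010044163544985142
[-49.9  70.7  83.3  52.5 106.3  20. ] True
[-47.8  70.2  86.5  54.1 104.   18.5] True
[-45.5  69.7  89.4  55.9 102.   17. ] True
[-43.1  69.3  92.1  58.  100.1  15.6] True
```

View pics/w7.png

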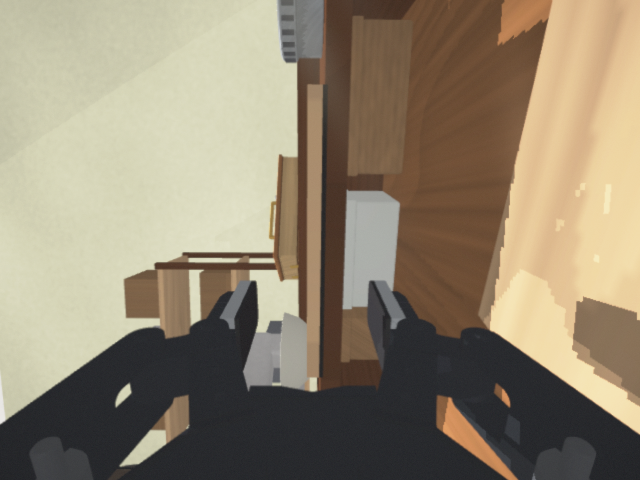

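View pics/s7.png

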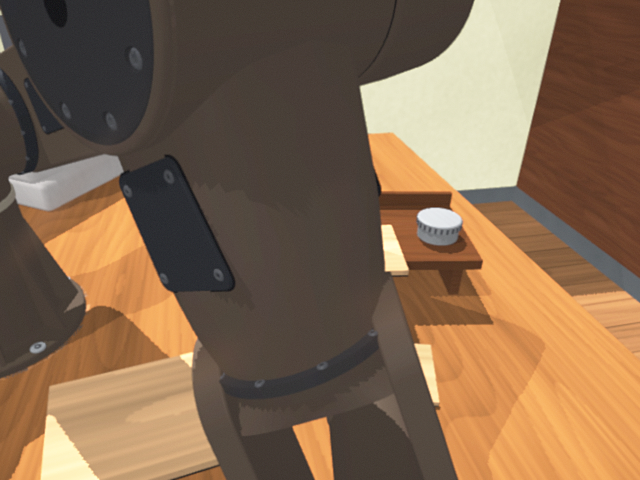

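Run:
```python
from h import *
E=wristE()
S=np.deg2rad(79.7);e0=np.array([np.cos(S),np.sin(S),0]);f0=np.array([-e0[1],e0[0],0])
B=lambda sx,sy,z:np.array([.5848,.051,0])+sx*e0+sy*f0+np.array([0,0,z])
for sy in(-.108,-.05,.0,.05):
  print(sy,[proj('wrist',B(-.156,sy,z),E).round(1).tolist() for z in (.09,.102)], proj('wrist',B(-.11,sy,.09),E).round(1))
im=cv2.imread('pics/w7.png');cv2.imwrite('pics/w7c.png',cv2.resize(im[60:400,270:390],None,fx=3,fy=1.7,interpolation=2))
```

```text
-0.108 [[[329.5, 87.0]], [[308.7, 86.9]]] [[326.   97.2]]
-0.05 [[[327.7, 187.4]], [[308.4, 187.3]]] [[324.7 179.5]]
0.0 [[[326.2, 262.8]], [[308.2, 262.7]]] [[323.7 242.8]]
0.05 [[[324.9, 329.3]], [[308.0, 329.2]]] [[322.7 299.9]]
```

View pics/w7c.png

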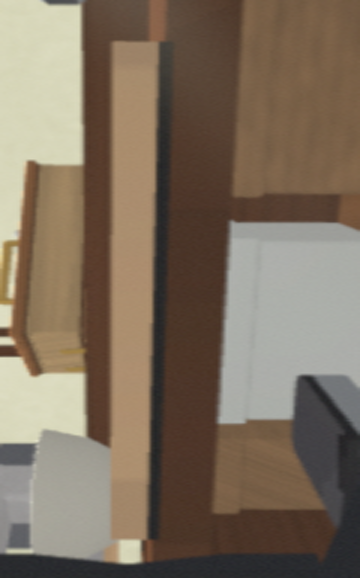

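Request:
{"method": "apply_moves", "body": {
  "targets": [
    {"turn":[0.3,0.3,-0.2],"linear":[0.009,0.05,-0.0018],"claw":0.05},
    {"turn":[0.3,0.3,-0.2],"linear":[0.014,0.08,-0.0018],"claw":0.05},
    {"turn":[0.3,0.3,-0.2],"linear":[0.0165,0.095,-0.0018],"claw":0.05},
    {"turn":[0.3,0.3,-0.2],"linear":[0.0177,0.1032,-0.0018],"claw":0.05},
    {"turn":[0.3,0.3,-0.2],"linear":[0.0177,0.1032,-0.0018],"claw":0.05}
  ]
}}

```text
time_s: 9.28
ee_pos: [0.567, -0.0935, 0.0956]
tcp_rot: [135.0, 89.8, 125.2]
contact_force: [-0.2, -0.7, 0.3]
gripper_width: 0.584
```

```bash
python3 st.py; python3 go.py -.145 -.009 .0968 80.3 0;python3 -c "
from h import *
snap('wrist','w8.png')"
```

```text
9.275 q [-43.1828  69.4485  92.2131  58.0466 100.131   15.6583] p [ 0.567  -0.0935  0.0956] r [135.0203  89.7525 125.1956] F [-0.154 -0.689  0.251] w 0.584
lin [0.0007 0.0002 0.0012] turn [-0.2021 -0.1428  0.1247] 0.2771263420414192 sx,sy -0.14531773302859402 -0.008350498328369425
[-43.2  69.4  92.2  58.  100.1  15.7] True
[-43.2  69.4  92.2  58.  100.1  15.7] True
[-43.1  69.3  92.2  58.  100.1  15.7] True
[-43.1  69.3  92.2  58.  100.1  15.7] True
```

View pics/w8.png

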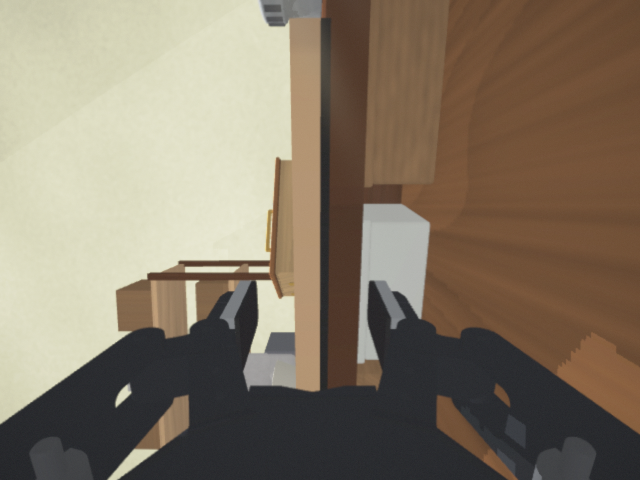

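Request:
{"method": "apply_moves", "body": {
  "targets": [
    {"turn":[0,0,0],"linear":[0,0,0.0009],"claw":0.03},
    {"turn":[0,0,0],"linear":[0,0,0.0009],"claw":0.018},
    {"turn":[0,0,0],"linear":[0,0,0.0009],"claw":0.015}
  ],
  "squeeze": 40
}}

```text
time_s: 9.7
ee_pos: [0.5668, -0.0935, 0.0962]
tcp_rot: [137.2, 89.7, 127.3]
contact_force: [0.0, -0.1, -0.0]
gripper_width: 0.175
```

```bash
python3 st.py;python3 -c "
from h import *
snap('wrist','w9.png')"
```

```text
9.7 q [-43.2077  69.402   92.2786  58.0649 100.1443  15.6895] p [ 0.5668 -0.0935  0.0962] r [137.1658  89.7015 127.3023] F [ 0.0061 -0.1415 -0.0451] w 0.175
```

View pics/w9.png

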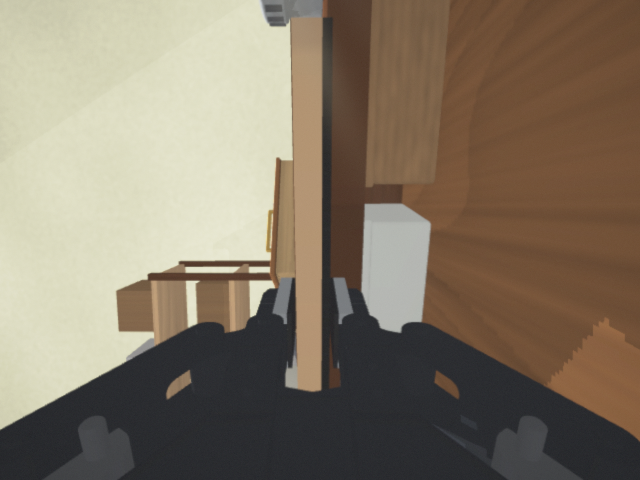

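Request:
{"method": "apply_moves", "body": {
  "targets": [
    {"turn":[0,0,0],"linear":[0,0,0],"claw":0.004},
    {"turn":[0,0,0],"linear":[0,0,0],"claw":0.004},
    {"turn":[0,0,0],"linear":[0,0,0],"claw":0.004}
  ],
  "squeeze": 90
}}

```text
time_s: 10.12
ee_pos: [0.5669, -0.0932, 0.0962]
tcp_rot: [138.3, 89.7, 128.5]
contact_force: [0.2, -0.9, -1.4]
gripper_width: 0.123
```

```bash
python3 st.py; python3 go.py -.150 -.009 .26 80.3 0;python3 go.py -.150 -.009 .26 80.3 -90
```

```text
10.125 q [-43.1762  69.3989  92.2899  58.0682 100.1338  15.6871] p [ 0.5669 -0.0932  0.0962] r [138.3413  89.7019 128.5034] F [ 0.217  -0.8921 -1.4245] w 0.123
lin [-0.     -0.005   0.1638] turn [-0.2331 -0.1859  0.1379] 0.3284898181246496 sx,sy -0.14504161261252715 -0.008144258098316988
[-43.2  69.4  92.3  58.1 100.1  15.7] True
[-43.3  64.3  94.4  58.4 101.7  18.1] True
[-43.4  59.3  95.9  58.9 103.5  21.1] True
[-43.5  54.4  96.7  59.7 105.6  24.6] True
lin [-0.     -0.005   0.1638] turn [-15.462  -88.888   -0.0476] 90.2227651291153 sx,sy -0.14504161261252715 -0.008144258098316988
[-43.2  69.4  92.3  58.1 100.1  15.7] True
[-43.3  64.3  94.4  58.4 101.7 -11.8] True
[-43.3  59.3  95.9  58.9 103.5 -38.9] True
[-43.5  54.4  96.7  59.7 105.6 -65.4] True
```

Request:
{"method": "apply_moves", "body": {
  "targets": [
    {"turn":[0,0,0],"linear":[0,0,0.005],"claw":0.004},
    {"turn":[0,0,0],"linear":[0,0,0.015],"claw":0.004},
    {"turn":[0,0,0],"linear":[0,0,0.03],"claw":0.004},
    {"turn":[0,0,0],"linear":[0,0,0.04],"claw":0.004}
  ]
}}

```text
time_s: 10.62
ee_pos: [0.567, -0.0933, 0.1376]
tcp_rot: [133.4, 89.7, 123.6]
contact_force: [0.1, -1.3, -2.6]
gripper_width: 0.134
```

```bash
python3 st.py;python3 -c "
from h import *
snap('wrist','w10.png');snap('top','t10.png')"
```

```text
10.625 q [-43.1787  65.5222  94.089   58.3976 101.2184  17.4391] p [ 0.567  -0.0933  0.1376] r [133.4017  89.7409 123.562 ] F [ 0.0919 -1.2746 -2.5848] w 0.134
```

View pics/w10.png

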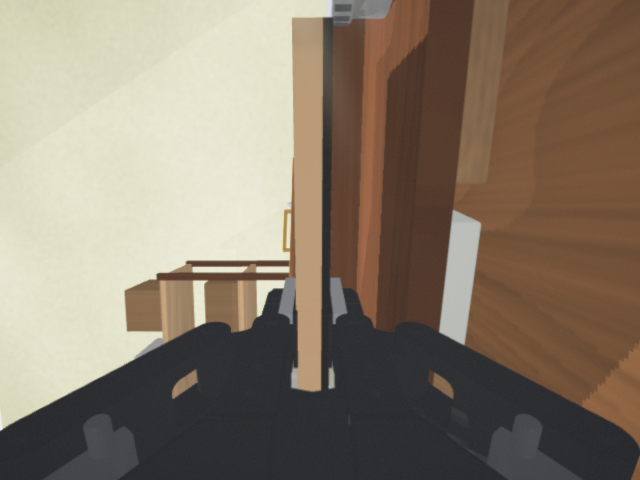

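View pics/t10.png

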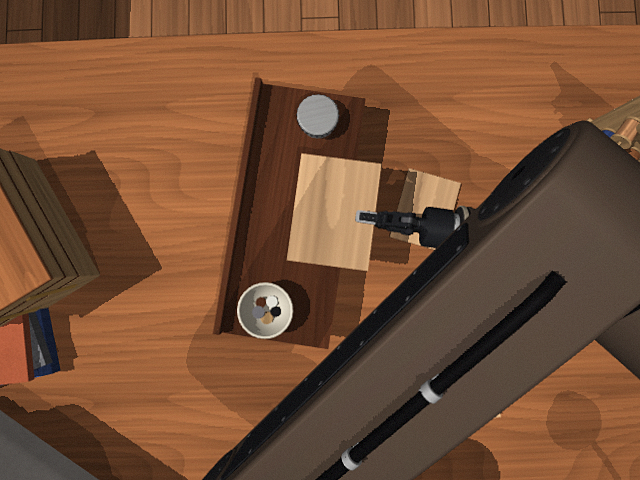

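Request:
{"method": "apply_moves", "body": {
  "targets": [
    {"turn":[0,0,0],"linear":[0,-0.002,0.025],"claw":0.004},
    {"turn":[0,0,0],"linear":[0,-0.004,0.055],"claw":0.004},
    {"turn":[0,0,0],"linear":[0,-0.005,0.085],"claw":0.004},
    {"turn":[0,0,0],"linear":[0,-0.005,0.11],"claw":0.004},
    {"turn":[0,0,0],"linear":[0,-0.005,0.12],"claw":0.004}
  ],
  "squeeze": 110
}}

```text
time_s: 11.35
ee_pos: [0.5669, -0.0982, 0.2572]
tcp_rot: [134.3, 89.8, 124.5]
contact_force: [0.4, 0.1, -2.6]
gripper_width: 0.123
```

```bash
python3 st.py;python3 go.py -.150 -.009 .255 80.3 -90
```

```text
11.35 q [-43.4912  54.6833  96.7892  59.7476 105.4976  24.5267] p [ 0.5669 -0.0982  0.2572] r [134.3206  89.7681 124.4825] F [ 0.4165  0.0902 -2.5584] w 0.123
lin [-0.0001  0.     -0.0022] turn [-15.4269 -88.8324  -0.022 ] 90.16203618097853 sx,sy -0.15002420185380544 -0.009059345357108204
[-43.5  54.7  96.8  59.7 105.5  24.5] True
[-43.5  54.7  96.7  59.7 105.5  -5.5] True
[-43.5  54.8  96.7  59.6 105.5 -35.6] True
[-43.5  54.8  96.7  59.6 105.4 -65.7] True
```

Request:
{"method": "apply_moves", "body": {
  "targets": [
    {"turn":[-1,-5.9,0],"linear":[0,0,0],"claw":0.004},
    {"turn":[-2.5,-14.8,0],"linear":[0,0,0],"claw":0.004},
    {"turn":[-4.2,-24.6,0],"linear":[0,0,0],"claw":0.004},
    {"turn":[-5.9,-34.5,0],"linear":[0,0,0],"claw":0.004},
    {"turn":[-7.6,-44.4,0],"linear":[0,0,0],"claw":0.004}
  ]
}}

```text
time_s: 11.98
ee_pos: [0.5667, -0.0981, 0.2554]
tcp_rot: [0.3, 44.9, -9.4]
contact_force: [0.3, 0.6, -2.8]
gripper_width: 0.127
```

Request:
{"method": "apply_moves", "body": {
  "targets": [
    {"turn":[-1.5,-8.9,0],"linear":[0,0,0],"claw":0.004},
    {"turn":[-3,-17.7,0],"linear":[0,0,0],"claw":0.004},
    {"turn":[-4.5,-26.6,0],"linear":[0,0,0],"claw":0.004},
    {"turn":[-6,-35.5,0],"linear":[0,0,0],"claw":0.004},
    {"turn":[-7.6,-44.4,0],"linear":[0,0,0],"claw":0.004}
  ]
}}

```text
time_s: 12.6
ee_pos: [0.5668, -0.0981, 0.2554]
tcp_rot: [0.1, -0.1, -9.5]
contact_force: [0.0, -0.6, -3.2]
gripper_width: 0.126
```

```bash
python3 st.py;python3 go.py -.150 -.009 .255 80.3 -180;python3 -c "
from h import *
snap('wrist','w11.png')"
```

```text
12.6 q [-43.3923  54.8917  96.5419  59.5196 105.5882 -65.7733] p [ 0.5668 -0.0981  0.2554] r [ 0.1363 -0.1098 -9.5022] F [ 0.014  -0.637  -3.2219] w 0.126
lin [ 0.0001 -0.0001 -0.0004] turn [-15.098  -88.6133  -0.2626] 89.89071341850043 sx,sy -0.14988216774107221 -0.0088932519815864
[-43.4  54.9  96.5  59.5 105.6 -65.8] True
[-43.4  54.9  96.6  59.5 105.5 -95.7] True
[ -43.4   54.8   96.6   59.5  105.4 -125.7] True
[ -43.5   54.8   96.7   59.6  105.4 -155.7] True
```

View pics/w11.png

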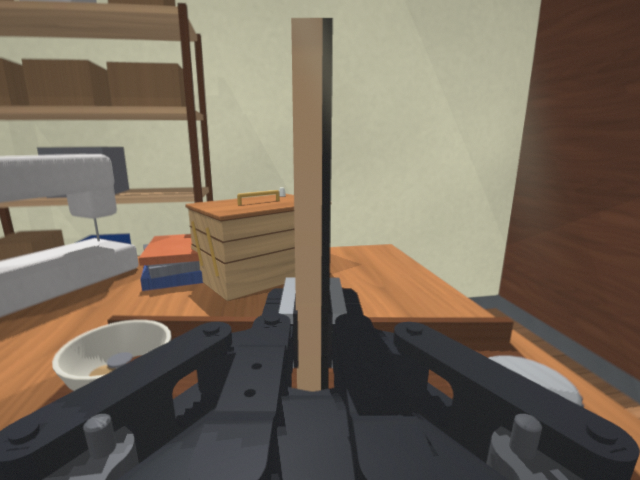

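Request:
{"method": "apply_moves", "body": {
  "targets": [
    {"turn":[-1.5,-8.9,0],"linear":[0,0,0],"claw":0.004},
    {"turn":[-3,-17.7,0],"linear":[0,0,0],"claw":0.004},
    {"turn":[-4.5,-26.6,0],"linear":[0,0,0],"claw":0.004},
    {"turn":[-6,-35.5,0],"linear":[0,0,0],"claw":0.004},
    {"turn":[-7.6,-44.4,0],"linear":[0,0,0],"claw":0.004}
  ]
}}

```text
time_s: 13.28
ee_pos: [0.5668, -0.0981, 0.2555]
tcp_rot: [-0.1, -45.0, -9.4]
contact_force: [0.3, -0.6, -1.9]
gripper_width: 0.126
```

Request:
{"method": "apply_moves", "body": {
  "targets": [
    {"turn":[-1.5,-8.9,0],"linear":[0,0,0],"claw":0.004},
    {"turn":[-3,-17.7,0],"linear":[0,0,0],"claw":0.004},
    {"turn":[-4.5,-26.6,0],"linear":[0,0,0],"claw":0.004},
    {"turn":[-6,-35.5,0],"linear":[0,0,0],"claw":0.004},
    {"turn":[-7.6,-44.4,0],"linear":[0,0,0],"claw":0.004}
  ]
}}

```text
time_s: 13.9
ee_pos: [0.5668, -0.0981, 0.2556]
tcp_rot: [-104.7, -89.8, 95.2]
contact_force: [0.8, -1.3, -1.8]
gripper_width: 0.124
```

```bash
python3 st.py;python3 go.py -.150 -.009 .15 80.3 -180;python3 -c "
from h import *
snap('wrist','w12.png');snap('top','t12.png')"
```

```text
13.9 q [ -43.4162   54.6789   96.6321   59.4618  105.3214 -155.6292] p [ 0.5668 -0.0981  0.2556] r [-104.7445  -89.7951   95.1594] F [ 0.7562 -1.2629 -1.7686] w 0.124
lin [ 0.0001 -0.0001 -0.1056] turn [ 0.2041  0.0182 -0.1148] 0.23485996887404414 sx,sy -0.1498950104610453 -0.00891174192659056
[ -43.4   54.7   96.6   59.5  105.3 -155.6] True
[ -43.4   57.9   96.    58.9  104.  -157.9] True
[ -43.4   61.1   95.2   58.5  102.9 -160. ] True
[ -43.5   64.4   94.    58.1  101.8 -161.8] True
```

View pics/w12.png

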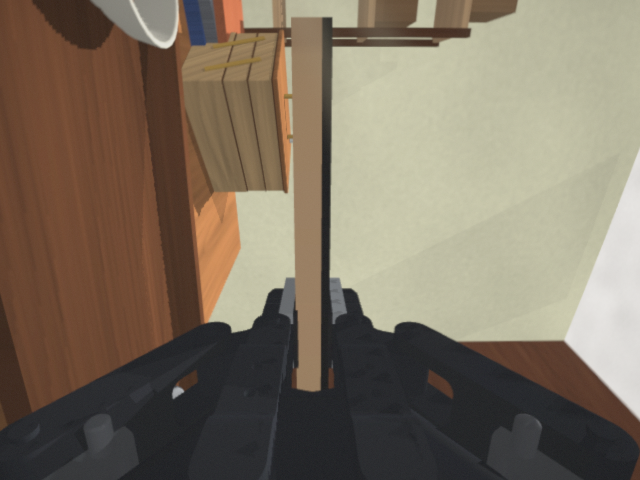

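View pics/t12.png

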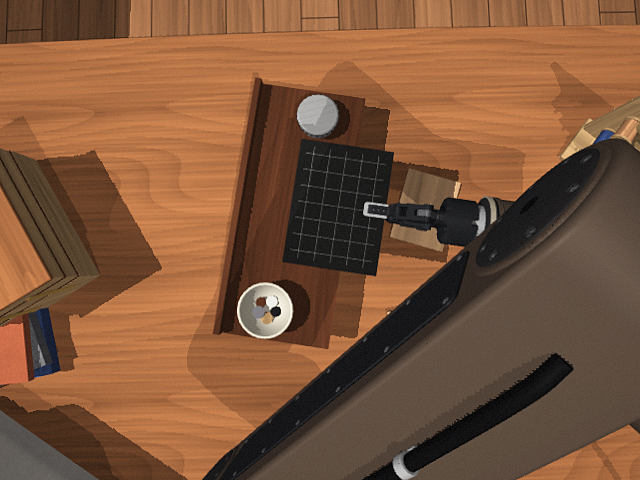

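Request:
{"method": "apply_moves", "body": {
  "targets": [
    {"turn":[0.2,0,-0.1],"linear":[0,0.001,-0.03],"claw":0.004},
    {"turn":[0.2,0,-0.1],"linear":[0,0.003,-0.07],"claw":0.004},
    {"turn":[0.2,0,-0.1],"linear":[0,0.003,-0.11],"claw":0.004},
    {"turn":[0.2,0,-0.1],"linear":[0,0.003,-0.135],"claw":0.004},
    {"turn":[0.2,0,-0.1],"linear":[0,0.003,-0.145],"claw":0.004}
  ]
}}

```text
time_s: 14.62
ee_pos: [0.5665, -0.0948, 0.1097]
tcp_rot: [5.5, -89.6, -15.2]
contact_force: [0.2, -0.2, -2.0]
gripper_width: 0.123
```

```bash
python3 st.py;python3 go.py -.146 -.009 .097 80.3 -180;python3 -c "
from h import *
snap('wrist','w13.png');snap('side','s13.png');snap('top','t13.png')
R=Ro.from_euler('xyz',arm.get_state()['tcp_rot'],degrees=True).as_matrix();print(R)"
```

```text
14.625 q [ -43.2573   68.0865   92.73     57.9308  100.5102 -163.3934] p [ 0.5665 -0.0948  0.1097] r [  5.5455 -89.5593 -15.2305] F [ 0.181  -0.1599 -1.9603] w 0.123
lin [ 0.001   0.0006 -0.0127] turn [-0.1158 -0.4252 -0.015 ] 0.4409284919492247 sx,sy -0.14674343908789808 -0.008096746064592198
[ -43.3   68.1   92.7   57.9  100.5 -163.4] True
[ -43.2   68.5   92.5   57.9  100.4 -163.7] True
[ -43.2   68.9   92.3   57.9  100.3 -164. ] True
[ -43.2   69.3   92.1   57.9  100.2 -164.3] True
[[ 3.46659592e-03  1.68237288e-01 -9.85740431e-01]
 [-8.31481891e-04  9.85746498e-01  1.68235400e-01]
 [ 9.99993646e-01  2.36421169e-04  3.55707105e-03]]
```

View pics/w13.png

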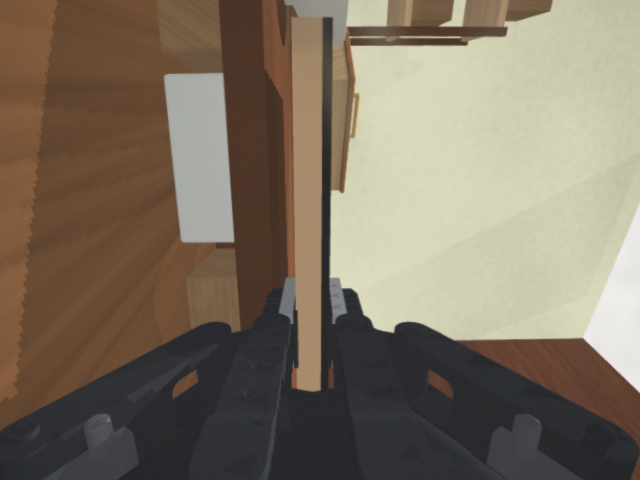

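View pics/t13.png

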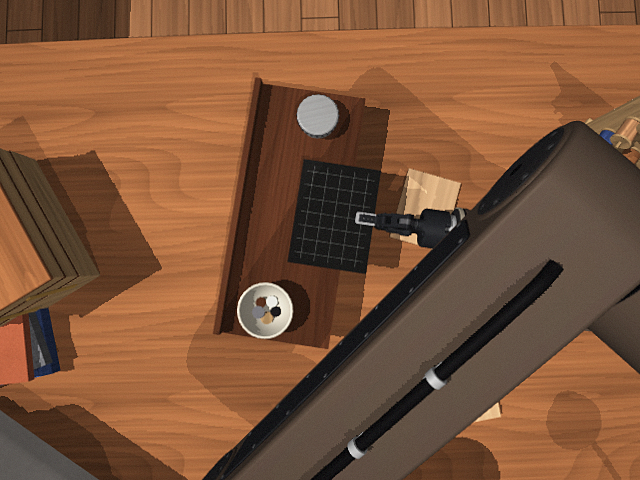

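Request:
{"method": "apply_moves", "body": {
  "targets": [
    {"turn":[-0.1,-0.4,0],"linear":[0,0,-0.004],"claw":0.004},
    {"turn":[-0.1,-0.4,0],"linear":[0,0,-0.007],"claw":0.004},
    {"turn":[-0.1,-0.4,0],"linear":[0,0,-0.009],"claw":0.004},
    {"turn":[-0.1,-0.4,0],"linear":[0,0,-0.0105],"claw":0.004},
    {"turn":[-0.1,-0.4,0],"linear":[0,0,-0.0115],"claw":0.004}
  ]
}}

```text
time_s: 15.4
ee_pos: [0.5669, -0.0952, 0.0997]
tcp_rot: [-173.1, -89.7, 163.4]
contact_force: [-0.4, 0.4, -2.2]
gripper_width: 0.124
```

```bash
python3 st.py; python3 -c "
from h import *
print(arm.get_state()['torque'])"
```

```text
15.4 q [ -43.2602   68.9823   92.2257   57.8466  100.222  -164.5079] p [ 0.5669 -0.0952  0.0997] r [-173.0549  -89.6631  163.3671] F [-0.3746  0.3841 -2.172 ] w 0.124
[-0.8995497   0.07890353 -0.02133493]
```

Request:
{"method": "apply_moves", "body": {
  "targets": [
    {"turn":[0,0,0],"linear":[0,0,-0.0008],"claw":0.004},
    {"turn":[0,0,0],"linear":[0,0,-0.0016],"claw":0.004}
  ]
}}

```text
time_s: 15.65
ee_pos: [0.5669, -0.0952, 0.0981]
tcp_rot: [-173.1, -89.7, 163.4]
contact_force: [0.8, -0.4, -2.2]
gripper_width: 0.121
```

Request:
{"method": "apply_moves", "body": {
  "targets": [
    {"turn":[0,0,0],"linear":[0,0,-0.0007],"claw":0.004}
  ]
}}

```text
time_s: 15.78
ee_pos: [0.5668, -0.0952, 0.0974]
tcp_rot: [-173.1, -89.7, 163.4]
contact_force: [-0.6, -0.6, -2.1]
gripper_width: 0.126
```

```bash
python3 st.py; python3 -c "
from h import *
print(arm.get_state()['torque'])"
```

```text
15.775 q [ -43.261    69.1959   92.1222   57.8309  100.1631 -164.6027] p [ 0.5668 -0.0952  0.0974] r [-173.053   -89.6627  163.3633] F [-0.593  -0.5747 -2.1274] w 0.126
[-0.92384998  0.14253934 -0.04884802]
```

Request:
{"method": "apply_moves", "body": {
  "targets": [
    {"turn":[0,0,0],"linear":[0,0,-0.0006],"claw":0.004}
  ]
}}

```text
time_s: 15.9
ee_pos: [0.5669, -0.0952, 0.0968]
tcp_rot: [-173.1, -89.7, 163.4]
contact_force: [-0.1, 0.6, -2.1]
gripper_width: 0.126
```

Request:
{"method": "apply_moves", "body": {
  "targets": [
    {"turn":[0,0,0],"linear":[0,0,-0.0005],"claw":0.004}
  ]
}}

```text
time_s: 16.02
ee_pos: [0.5669, -0.0952, 0.0965]
tcp_rot: [-175.8, -89.7, 166.2]
contact_force: [-0.4, 0.2, -0.2]
gripper_width: 0.126
```

```bash
python3 st.py; python3 -c "
from h import *
print(arm.get_state()['torque'])"
```

```text
16.025 q [ -43.2584   69.2947   92.0659   57.8306  100.1557 -164.6411] p [ 0.5669 -0.0952  0.0965] r [-175.8418  -89.6613  166.153 ] F [-0.3713  0.1507 -0.1659] w 0.126
[-0.43099384  0.28861785 -0.0904672 ]
```

Request:
{"method": "apply_moves", "body": {
  "targets": [
    {"turn":[0,0,0],"linear":[0,0,-0.0002],"claw":0.004},
    {"turn":[0,0,0],"linear":[0,0,-0.0002],"claw":0.013},
    {"turn":[0,0,0],"linear":[0,0,-0.0002],"claw":0.02},
    {"turn":[0,0,0],"linear":[0,0,-0.0002],"claw":0.035},
    {"turn":[0,0,0],"linear":[0,0,-0.0002],"claw":0.045}
  ],
  "squeeze": 40
}}

```text
time_s: 16.65
ee_pos: [0.5669, -0.0952, 0.0961]
tcp_rot: [-173.0, -89.7, 163.3]
contact_force: [0.4, 0.2, -0.4]
gripper_width: 0.524
```

```bash
python3 st.py;python3 go.py -.25 -.009 .0965 80.3 -180; python3 -c "
from h import *
snap('wrist','w14.png');snap('top','t14.png')"
```

```text
16.65 q [ -43.2602   69.314    92.058    57.8211  100.1339 -164.6526] p [ 0.5669 -0.0952  0.0961] r [-172.9615  -89.6593  163.2741] F [ 0.4396  0.2257 -0.4168] w 0.524
lin [-0.0179 -0.1014  0.0004] turn [ 0.0981  0.3263 -0.0126] 0.3409428256384601 sx,sy -0.14702471207505854 -0.008482804869507008
[ -43.3   69.3   92.1   57.8  100.1 -164.7] True
[ -45.7   69.8   89.4   55.9  102.  -163.1] True
[ -47.9   70.3   86.5   54.1  104.1 -161.5] True
[ -50.    71.    83.4   52.6  106.3 -159.9] True
```

View pics/w14.png

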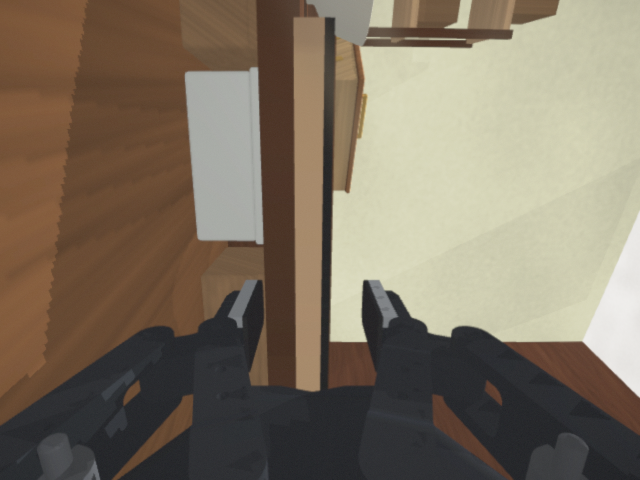

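```bash
cat > gp.py <<'E'
import sys
from kin import *
from h import arm
np.set_printoptions(precision=4,suppress=True)
# sx sy z of TCP, tilt, yaw ; optional start offset (lin from current)
sx,sy,z,al,yaw=map(float,sys.argv[1:6]); off=np.array(list(map(float,sys.argv[6:9])) or [0,0,0])
S=np.deg2rad(79.7);e0=np.array([np.cos(S),np.sin(S),0]);f0=np.array([-e0[1],e0[0],0]);up=np.array([0,0,1.])
th=np.deg2rad(yaw);ex=np.array([np.cos(th),np.sin(th),0]);a=np.deg2rad(al)
x=-np.array([-ex[1],ex[0],0]);y=np.cos(a)*ex-np.sin(a)*up;R1=Ro.from_matrix(np.c_[x,y,np.cross(x,y)])
p1=np.array([.5848,.051,0])+sx*e0+sy*f0+z*up
s=arm.get_state();p0=s['ee_pos']+off;R0=Ro.from_euler('xyz',s['tcp_rot'],degrees=True)
v=(R1*R0.inv()).as_rotvec(degrees=True)
print('lin',p1-p0,'turn',v,np.linalg.norm(v),'cur sx,sy',(p0-[.5848,.051,0])@e0,(p0-[.5848,.051,0])@f0)
for t in np.linspace(0,1,4):
    q,ok=ik(p0+t*(p1-p0),(Ro.from_rotvec(t*v,degrees=True)*R0).as_matrix());print(q.round(1),ok.all())
E
python3 gp.py -.26 -.009 .15 20 79.7 -.0187 -.105 0; python3 gp.py -.07 -.009 .1125 20 79.7
python3 - <<'E'
from fit import *
im=cv2.imread('pics/t14.png');cv2.imwrite('pics/t14c.png',cv2.resize(im[140:280,270:400],None,fx=4,fy=4,interpolation=2))
E
```

```text
lin [-0.001  -0.0063  0.0539] turn [  0.111   90.707  -16.2616] 92.1531745159599 cur sx,sy -0.2536445158857086 -0.008853311225863737
[ -50.3   71.1   83.    52.4  106.5 -160.1] True
[ -51.4   65.5   88.2   52.8  100.  -129.9] True
[-51.2  59.9  90.7  50.9  94.9 -97.8] True
[-49.6  55.7  89.8  46.8  93.1 -64. ] True
lin [0.0143 0.0757 0.0164] turn [  0.111   90.707  -16.2616] 92.1531745159599 cur sx,sy -0.14699298548001094 -0.008477728848004306
[ -43.3   69.3   92.1   57.8  100.1 -164.7] True
[ -42.3   64.5   98.8   60.8   91.9 -136.1] True
[ -39.7   59.4  102.8   61.5   84.6 -104.8] True
[-35.8  55.3 103.3  59.4  80.2 -70.5] True
```

View pics/t14c.png

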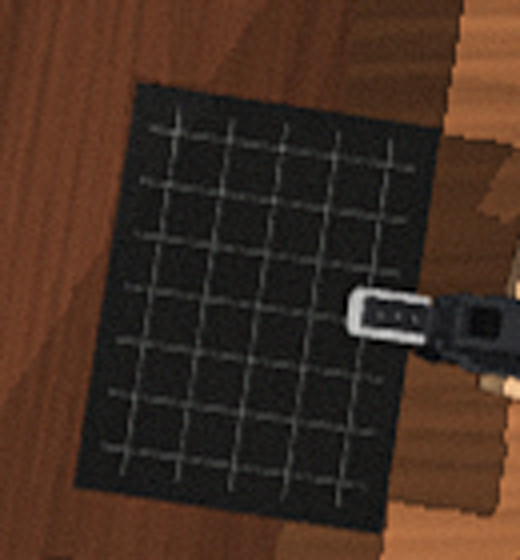

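```bash
cat > bt.py <<'E'
from fit import *
import sys
v=np.array(list(map(float,sys.argv[1:9]))).reshape(4,2)
b,e=fit('top',[[.075,-.1,.102],[-.075,-.1,.102],[-.075,.1,.102],[.075,.1,.102]],v,[.58,-.03,1.39])
p=np.array([.5848,.051]);th=np.deg2rad(79.7);ex=np.array([np.cos(th),np.sin(th)]);ey=np.array([-ex[1],ex[0]])
print('sx sy',(b[:2]-p)@ex,(b[:2]-p)@ey,'yaw',np.rad2deg(b[2]),e)
E
python3 bt.py 304.5 160.8 380.5 172 365.8 272.7 288.5 262
```

```text
sx sy -0.08339516226865287 -0.005597155023170836 yaw 79.91201931746808 0.7211435855442119
```

Request:
{"method": "apply_moves", "body": {
  "targets": [
    {"turn":[0,0,0],"linear":[-0.003,-0.017,0],"claw":0.05},
    {"turn":[0,0,0],"linear":[-0.01,-0.057,0],"claw":0.05},
    {"turn":[0,0,0],"linear":[-0.0187,-0.105,0],"claw":0.05},
    {"turn":[0,0,0],"linear":[-0.0187,-0.105,0.02],"claw":0.05}
  ]
}}

```text
time_s: 17.25
ee_pos: [0.5474, -0.2041, 0.1153]
tcp_rot: [-165.0, -89.6, 155.1]
contact_force: [-1.2, 0.1, -0.5]
gripper_width: 0.582
```

```bash
python3 st.py;python3 gp.py -.26 -.009 .15 20 79.7
```

```text
17.25 q [ -50.576    69.4196   83.6603   52.4961  107.0761 -159.3068] p [ 0.5474 -0.2041  0.1153] r [-164.9919  -89.6314  155.0981] F [-1.1858  0.1098 -0.5278] w 0.582
lin [-0.0002 -0.0023  0.0347] turn [  0.3203  90.7012 -16.1466] 92.12774179638693 cur sx,sy -0.25770911071352065 -0.008826104786220706
[ -50.6   69.4   83.7   52.5  107.1 -159.3] True
[ -51.6   64.4   88.5   52.8  100.4 -129.3] True
[-51.3  59.3  90.7  50.9  95.2 -97.5] True
[-49.6  55.7  89.8  46.8  93.1 -64. ] True
```

Request:
{"method": "apply_moves", "body": {
  "targets": [
    {"turn":[0.1,45,-8],"linear":[-0.001,-0.002,0.03],"claw":0.05},
    {"turn":[0.1,45,-8],"linear":[-0.001,-0.002,0.035],"claw":0.05},
    {"turn":[0.1,45,-8],"linear":[-0.001,-0.002,0.035],"claw":0.05},
    {"turn":[0.1,45,-8],"linear":[-0.001,-0.002,0.035],"claw":0.05},
    {"turn":[0.1,45,-8],"linear":[-0.001,-0.002,0.035],"claw":0.05}
  ]
}}

```text
time_s: 17.88
ee_pos: [0.5471, -0.2025, 0.1521]
tcp_rot: [-14.0, -45.2, -4.2]
contact_force: [0.1, 0.3, -0.0]
gripper_width: 0.584
```

```bash
python3 st.py;python3 gp.py -.22 -.007 .1135 20 79.7
```

```text
17.875 q [ -51.4902   60.0659   90.7149   52.3582   98.2133 -112.9434] p [ 0.5471 -0.2025  0.1521] r [-13.9877 -45.1776  -4.1589] F [ 0.1467  0.3311 -0.0353] w 0.584
lin [ 0.0053  0.0358 -0.0386] turn [ 0.0279 45.5312 -8.1851] 46.261096135320756 cur sx,sy -0.25612402302937953 -0.008192822283461375
[ -51.5   60.1   90.7   52.4   98.2 -112.9] True
[-50.4  58.9  92.2  51.6  94.3 -98.1] True
[-48.9  58.1  93.   50.4  91.  -82.8] True
[-47.1  57.7  93.1  48.8  88.6 -67. ] True
```

Request:
{"method": "apply_moves", "body": {
  "targets": [
    {"turn":[0,45.5,-8.2],"linear":[0.001,0.008,-0.01],"claw":0.05},
    {"turn":[0,45.5,-8.2],"linear":[0.002,0.016,-0.02],"claw":0.05},
    {"turn":[0,45.5,-8.2],"linear":[0.004,0.026,-0.03],"claw":0.05},
    {"turn":[0,45.5,-8.2],"linear":[0.005,0.036,-0.038],"claw":0.05},
    {"turn":[0,45.5,-8.2],"linear":[0.005,0.036,-0.038],"claw":0.05}
  ]
}}

```text
time_s: 18.5
ee_pos: [0.5521, -0.1654, 0.1135]
tcp_rot: [-20.0, 0.0, -10.3]
contact_force: [-0.4, -0.2, 0.2]
gripper_width: 0.588
```

```bash
python3 st.py;python3 gp.py -.185 -.007 .113 20 79.7;python3 -c "
from h import *
snap('wrist','w15.png')"
```

```text
18.5 q [-47.0412  57.6833  93.2353  48.8566  88.5426 -67.0518] p [ 0.5521 -0.1654  0.1135] r [-19.9938   0.0231 -10.2853] F [-0.4216 -0.1626  0.1546] w 0.588
lin [ 0.0065  0.0332 -0.0005] turn [-0.0102 -0.0217 -0.0147] 0.028063461284787 cur sx,sy -0.21880497682153877 -0.006526719394178709
[-47.   57.7  93.2  48.9  88.5 -67.1] True
[-46.3  57.4  94.2  49.5  87.8 -67.3] True
[-45.5  57.2  95.1  50.2  87.1 -67.6] True
[-44.7  57.   95.9  51.   86.4 -67.9] True
```

View pics/w15.png

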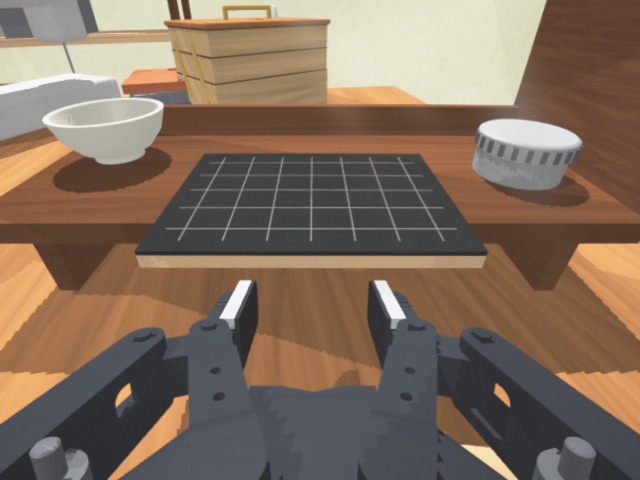

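Request:
{"method": "apply_moves", "body": {
  "targets": [
    {"turn":[0,0,0],"linear":[0.0036,0.0197,0],"claw":0.05},
    {"turn":[0,0,0],"linear":[0.0059,0.0325,0],"claw":0.05},
    {"turn":[0,0,0],"linear":[0.0077,0.0423,0],"claw":0.05},
    {"turn":[0,0,0],"linear":[0.0095,0.0521,0],"claw":0.05},
    {"turn":[0,0,0],"linear":[0.0113,0.062,0],"claw":0.05}
  ]
}}

```text
time_s: 19.18
ee_pos: [0.5636, -0.1036, 0.1132]
tcp_rot: [-20.0, -0.2, -10.3]
contact_force: [-0.3, -0.3, 0.8]
gripper_width: 0.584
```

```bash
python3 st.py;python3 gp.py -.073 -.007 .113 20 79.7;python3 -c "
from h import *
snap('wrist','w16.png')"
```

```text
19.175 q [-42.6699  56.4555  98.1807  52.95    84.6494 -68.9118] p [ 0.5636 -0.1036  0.1132] r [-19.952   -0.2257 -10.2997] F [-0.2776 -0.2983  0.7628] w 0.584
lin [ 0.015   0.0816 -0.0002] turn [-0.0068  0.2306 -0.0004] 0.23073167841218833 cur sx,sy -0.1559254605871618 -0.006788542316574925
[-42.7  56.5  98.2  52.9  84.6 -68.9] True
[-40.6  56.  100.1  54.9  83.1 -69.5] True
[-38.4  55.6 101.8  56.9  81.6 -70. ] True
[-36.1  55.3 103.4  59.1  80.3 -70.6] True
```

View pics/w16.png

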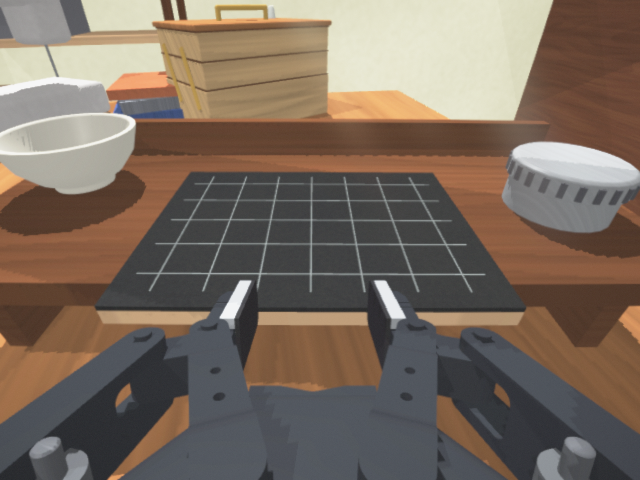

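```bash
python3 bc.py 103 311 522 310; python3 bc.py 191 173 433 173; python3 -c "
from h import *
im=cv2.imread('pics/w16.png');cv2.imwrite('pics/w16c.png',cv2.resize(im[260:420,190:440],None,fx=3,fy=3,interpolation=2))"
```

```text
[[ 0.4713 -0.0677  0.102 ]
 [ 0.6614 -0.1007  0.102 ]] 0.1928959653863683 yaw -9.835496700901164
center [ 0.5535 -0.1581]
shelf -0.13708768730913673 0.09042308313463536
shelf -0.13552387525241427 -0.10246654321730263
[[0.494  0.0818 0.102 ]
 [0.6914 0.048  0.102 ]] 0.20024337332657113 yaw -9.737802229414738
center [ 0.58  -0.009]
shelf 0.014112558358640804 0.09480215342865551
shelf 0.01607735528716462 -0.1054315803282572
```

View pics/w16c.png

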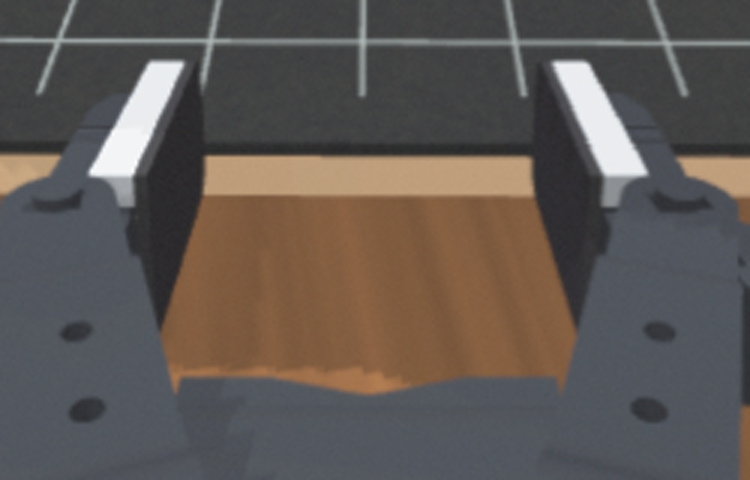

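Request:
{"method": "apply_moves", "body": {
  "targets": [
    {"turn":[0,0,0],"linear":[0.0022,0.0118,0],"claw":0.05},
    {"turn":[0,0,0],"linear":[0.0048,0.0266,0],"claw":0.05},
    {"turn":[0,0,0],"linear":[0.0075,0.0413,0],"claw":0.05},
    {"turn":[0,0,0],"linear":[0.0102,0.0561,0],"claw":0.05},
    {"turn":[0,0,0],"linear":[0.0125,0.0689,0],"claw":0.05}
  ]
}}

```text
time_s: 19.85
ee_pos: [0.5761, -0.0341, 0.1132]
tcp_rot: [-19.9, -0.2, -10.3]
contact_force: [-0.7, -0.7, 0.1]
gripper_width: 0.586
```

```bash
python3 st.py;python3 gp.py -.073 -.007 .113 20 79.7;python3 -c "
from h import *
snap('wrist','w17.png')"
```

```text
19.85 q [-37.1931  55.4024 102.761   58.1563  80.8633 -70.5776] p [ 0.5761 -0.0341  0.1132] r [-19.9474  -0.2065 -10.2743] F [-0.6806 -0.7291  0.1235] w 0.586
lin [ 0.0026  0.012  -0.0002] turn [-0.0149  0.2126 -0.0258] 0.2146560952353385 cur sx,sy -0.08527205168783022 -0.006613433522999184
[-37.2  55.4 102.8  58.2  80.9 -70.6] True
[-36.8  55.4 103.   58.5  80.7 -70.6] True
[-36.5  55.3 103.2  58.8  80.5 -70.6] True
[-36.1  55.3 103.4  59.1  80.3 -70.6] True
```

View pics/w17.png

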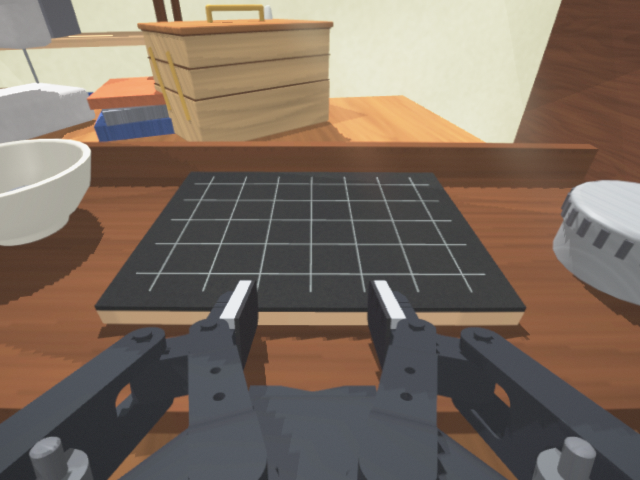

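Request:
{"method": "apply_moves", "body": {
  "targets": [
    {"turn":[0,0,0],"linear":[0.0009,0.0049,0],"claw":0.05},
    {"turn":[0,0,0],"linear":[0.0014,0.0079,0],"claw":0.05},
    {"turn":[0,0,0],"linear":[0.0017,0.0092,0],"claw":0.05}
  ]
}}

```text
time_s: 20.27
ee_pos: [0.5777, -0.0262, 0.1131]
tcp_rot: [-20.0, -0.2, -10.3]
contact_force: [0.3, -1.5, 0.3]
gripper_width: 0.586
```

Request:
{"method": "apply_moves", "body": {
  "targets": [
    {"turn":[0,0,0],"linear":[0.0002,0.001,0],"claw":0.05}
  ]
}}

```text
time_s: 20.4
ee_pos: [0.5779, -0.0253, 0.1131]
tcp_rot: [-20.0, -0.2, -10.3]
contact_force: [-0.1, -1.1, 0.4]
gripper_width: 0.584
```

Request:
{"method": "apply_moves", "body": {
  "targets": [
    {"turn":[0,0,0],"linear":[0.0002,0.001,0],"claw":0.05}
  ]
}}

```text
time_s: 20.52
ee_pos: [0.5781, -0.0242, 0.1131]
tcp_rot: [-20.0, -0.2, -10.3]
contact_force: [-0.3, -0.9, -0.3]
gripper_width: 0.585
```

Request:
{"method": "apply_moves", "body": {
  "targets": [
    {"turn":[0,0,0],"linear":[0.0002,0.0008,0],"claw":0.05}
  ]
}}

```text
time_s: 20.65
ee_pos: [0.5783, -0.0233, 0.1131]
tcp_rot: [-20.0, -0.2, -10.3]
contact_force: [-0.0, -0.8, -0.4]
gripper_width: 0.584
```

Request:
{"method": "apply_moves", "body": {
  "targets": [
    {"turn":[0,0,0],"linear":[0.0002,0.0008,0],"claw":0.05}
  ]
}}

```text
time_s: 20.78
ee_pos: [0.5785, -0.0225, 0.1131]
tcp_rot: [-20.0, -0.2, -10.3]
contact_force: [-0.2, -0.1, 0.1]
gripper_width: 0.585
```

Request:
{"method": "apply_moves", "body": {
  "targets": [
    {"turn":[0,0,0],"linear":[0.0001,0.0006,0],"claw":0.05}
  ]
}}

```text
time_s: 20.9
ee_pos: [0.5786, -0.0218, 0.1131]
tcp_rot: [-20.0, -0.2, -10.3]
contact_force: [-0.1, -0.0, 0.4]
gripper_width: 0.584
```

```bash
python3 st.py;python3 -c "
from h import *
snap('wrist','w18.png');snap('top','t18.png')
im=cv2.imread('pics/w18.png');cv2.imwrite('pics/w18c.png',cv2.resize(im[130:230,140:480],None,fx=2.3,fy=3,interpolation=2))"
```

```text
20.9 q [-36.1572  55.2589 103.4447  59.1807  80.244  -70.8458] p [ 0.5786 -0.0218  0.1131] r [-19.9541  -0.2119 -10.294 ] F [-0.1331 -0.0135  0.3781] w 0.584
```

View pics/w18c.png

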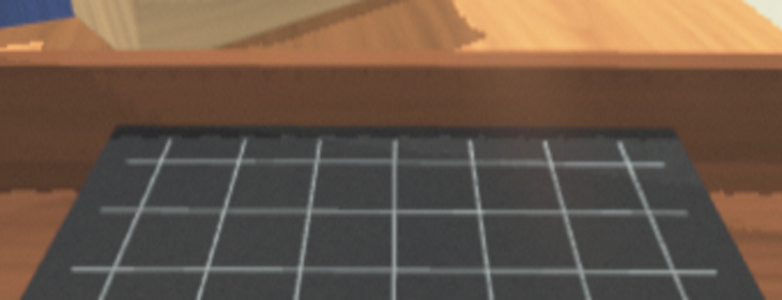

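Request:
{"method": "apply_moves", "body": {
  "targets": [
    {"turn":[0,0,0],"linear":[0.0002,0.0008,0],"claw":0.05}
  ]
}}

```text
time_s: 21.12
ee_pos: [0.5788, -0.0211, 0.1131]
tcp_rot: [-20.0, -0.2, -10.3]
contact_force: [-0.1, -1.2, 0.2]
gripper_width: 0.586
```

Request:
{"method": "apply_moves", "body": {
  "targets": [
    {"turn":[0,0,0],"linear":[0.0002,0.0008,0],"claw":0.05}
  ]
}}

```text
time_s: 21.25
ee_pos: [0.579, -0.0202, 0.1131]
tcp_rot: [-20.0, -0.2, -10.3]
contact_force: [0.4, -0.4, -0.1]
gripper_width: 0.584
```

Request:
{"method": "apply_moves", "body": {
  "targets": [
    {"turn":[0,0,0],"linear":[0.0002,0.0008,0],"claw":0.05}
  ]
}}

```text
time_s: 21.38
ee_pos: [0.5791, -0.0194, 0.1131]
tcp_rot: [-20.0, -0.2, -10.3]
contact_force: [0.3, -1.4, 1.0]
gripper_width: 0.587
```

```bash
python3 st.py;python3 -c "
from h import *
snap('wrist','w19.png')
im=cv2.imread('pics/w19.png');cv2.imwrite('pics/w19c.png',cv2.resize(im[130:230,140:480],None,fx=2.3,fy=3,interpolation=2))"
```

```text
21.375 q [-35.945   55.2314 103.5621  59.3824  80.1337 -70.8861] p [ 0.5791 -0.0194  0.1131] r [-19.9533  -0.213  -10.2904] F [ 0.2887 -1.4027  0.9893] w 0.587
```

View pics/w19c.png

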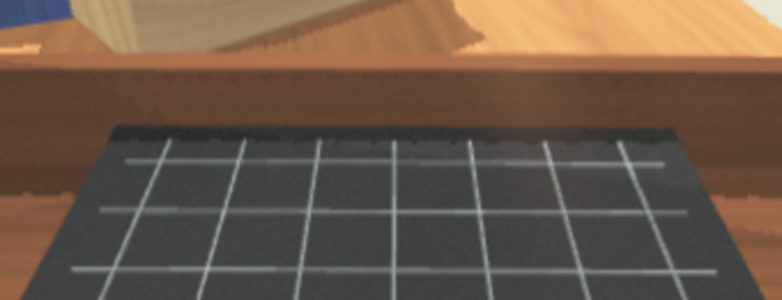

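```bash
python3 bc.py 189.1 172.7 433.5 173.2
python3 - <<'E'
from h import *
E=wristE();p=np.array([.5848,.051]);th=np.deg2rad(79.7);ex=np.array([np.cos(th),np.sin(th)])
for q in onplane('wrist',[[160,130+70/3],[460,130+72/3]],.118,E): print('railtop inner',(q[:2]-p)@ex)
E
```

```text
[[0.5083 0.1655 0.102 ]
 [0.7072 0.1304 0.102 ]] 0.2020489860711984 yaw -10.011535729847711
center [0.5947 0.0741]
shelf 0.09899019948819038 0.09578729228914952
shelf 0.10000744137878578 -0.1062591330475422
railtop inner 0.10072173452234463
railtop inner 0.10199760970668734
```

Request:
{"method": "apply_moves", "body": {
  "targets": [
    {"turn":[0,0,0],"linear":[0.0002,0.001,0],"claw":0.05}
  ]
}}

```text
time_s: 21.55
ee_pos: [0.5794, -0.0185, 0.1131]
tcp_rot: [-20.0, -0.2, -10.3]
contact_force: [-1.4, -5.2, 0.4]
gripper_width: 0.586
```

Request:
{"method": "apply_moves", "body": {
  "targets": [
    {"turn":[0,0,0],"linear":[0.0002,0.0008,0],"claw":0.05}
  ]
}}

```text
time_s: 21.68
ee_pos: [0.5796, -0.0182, 0.113]
tcp_rot: [-20.0, -0.2, -10.3]
contact_force: [-5.7, -15.0, 3.4]
gripper_width: 0.584
```

Request:
{"method": "apply_moves", "body": {
  "targets": [
    {"turn":[0,0,0],"linear":[0.0002,0.0008,0],"claw":0.05}
  ]
}}

```text
time_s: 21.8
ee_pos: [0.5797, -0.0179, 0.113]
tcp_rot: [-20.0, -0.3, -10.3]
contact_force: [-10.0, -24.3, 3.8]
gripper_width: 0.583
```

Request:
{"method": "apply_moves", "body": {
  "targets": [
    {"turn":[0,0,0],"linear":[-0.0004,-0.002,0],"claw":0.05},
    {"turn":[0,0,0],"linear":[-0.003,-0.016,0],"claw":0.05},
    {"turn":[0,0,0],"linear":[-0.009,-0.05,0.01],"claw":0.05},
    {"turn":[0,0,0],"linear":[-0.018,-0.1,0.04],"claw":0.05},
    {"turn":[0,0,0],"linear":[-0.018,-0.1,0.06],"claw":0.05}
  ]
}}

```text
time_s: 22.42
ee_pos: [0.5618, -0.1209, 0.1739]
tcp_rot: [-20.0, -0.3, -10.5]
contact_force: [-0.3, 0.6, -0.2]
gripper_width: 0.585
```

```bash
python3 st.py;python3 -c "
from h import *
snap('wrist','w20.png');snap('top','t20.png')
im=cv2.imread('pics/t20.png');cv2.imwrite('pics/t20c.png',cv2.resize(im[70:350,200:390],None,fx=2.1,fy=2.1,interpolation=2))"
```

```text
22.425 q [-43.9075  51.31    97.6525  51.7622  88.4139 -64.7921] p [ 0.5618 -0.1209  0.1739] r [-20.0424  -0.3085 -10.4901] F [-0.339   0.6427 -0.1601] w 0.585
```

View pics/w20.png

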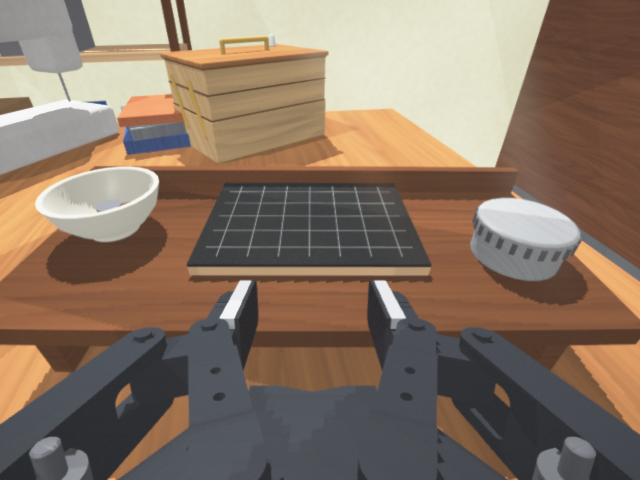

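View pics/t20c.png

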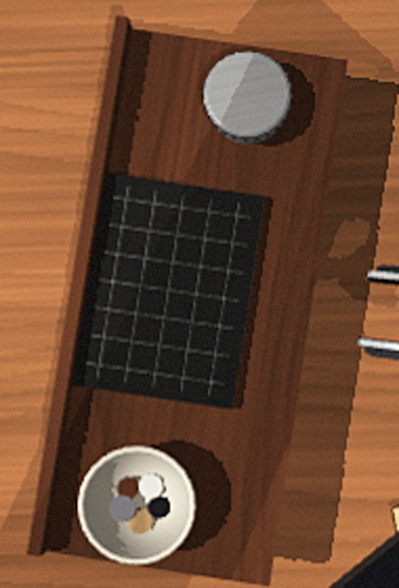

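```bash
python3 bt.py 255.2 153.3 329.5 164.3 314.8 264.3 236.2 253.3; python3 bc.py 190 267 430 267
python3 - <<'E'
from h import *
a=cv2.imread('pics/top0.png').astype(int);b=cv2.imread('pics/t20.png').astype(int)
for n,(x,y) in dict(tin=(318,116),bowl=(265,310)).items():
    A=a[y-24:y+24,x-24:x+24].mean(2).astype(np.float32)
    r=cv2.matchTemplate(b[y-34:y+34,x-34:x+34].mean(2).astype(np.float32),A,cv2.TM_CCOEFF_NORMED); print(n,cv2.minMaxLoc(r))
for nm in ['pin_tin_center','button_bowl_center']:
    for r in models.place_of('top',nm)[:1]: print(nm,c2w('top',r['centre']))
print(arm.get_state()['time_s'])
E
```

```text
sx sy 0.0168187785335518 -0.006221212561561422 yaw 79.57875414431989 1.2156150928848604
[[ 0.4853  0.0194  0.102 ]
 [ 0.6785 -0.0142  0.102 ]] 0.19604940499402163 yaw -9.88636167004934
center [ 0.569  -0.0713]
shelf -0.04883992831385808 0.09220483586471924
shelf -0.047424591185345616 -0.10383946019951867
tin (0.12279920279979706, 0.9795516133308411, (0, 0), (10, 10))
bowl (-0.21694575250148773, 0.9922199845314026, (20, 0), (10, 10))
pin_tin_center [ 0.7733154  -0.00696644  0.11080382]
button_bowl_center [0.40248806 0.10478103 0.1164366 ]
22.625
```

```bash
python3 - <<'E'
from h import *
im=cv2.imread('pics/w20.png');cv2.imwrite('pics/w20c.png',cv2.resize(im[155:285,180:440],None,fx=3,fy=4,interpolation=2))
E
python3 bc.py 224 184 394.5 184
```

```text
[[0.5069 0.1684 0.102 ]
 [0.7047 0.1344 0.102 ]] 0.20064758233506846 yaw -9.766237648271774
center [0.5931 0.0775]
shelf 0.10157282955184069 0.09762238562569861
shelf 0.10344201742617061 -0.10301649005296579
```

View pics/w20c.png

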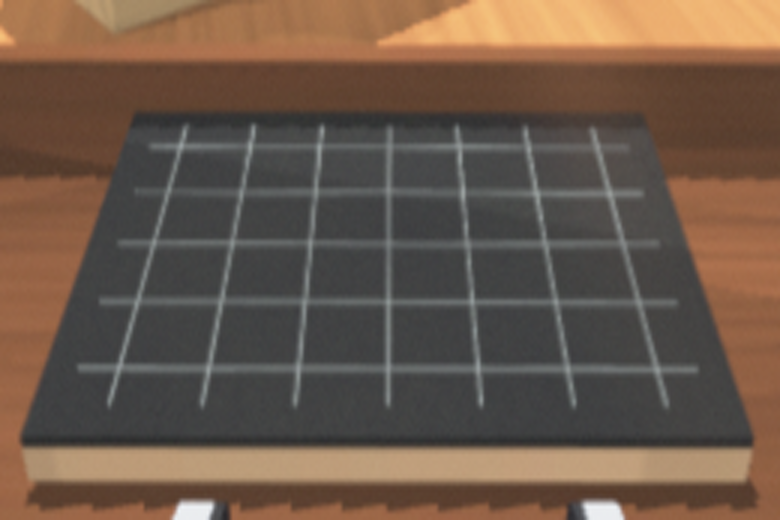

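Request:
{"method": "apply_moves", "body": {
  "targets": [
    {"turn":[0,0,0],"linear":[-0.005,-0.03,0.03],"claw":0.05},
    {"turn":[0,0,0],"linear":[-0.005,-0.03,0.03],"claw":0.05}
  ]
}}

```text
time_s: 22.88
ee_pos: [0.5571, -0.1477, 0.2036]
tcp_rot: [-20.0, -0.3, -10.3]
contact_force: [0.4, 0.5, 0.3]
gripper_width: 0.584
```

```bash
python3 st.py; python3 -c "
from h import *
print(arm.close_job())"
```

```text
22.875 q [-45.7599  49.5169  95.4312  50.079   91.8395 -62.366 ] p [ 0.5571 -0.1477  0.2036] r [-20.0045  -0.2994 -10.3126] F [0.4355 0.5158 0.3396] w 0.584
the job is handed in; nothing more can be done
None
```

The board now lies grey cutting side up, pushed square against the back rail, and I handed the job in at 22.9 s.

**What I did**
- I pressed on the board and dragged it until it hung about 46 mm over the front edge, then gripped that edge.
- I lifted it to 0.255 m and rolled it 180° about the tool axis, with no slip visible in the wrist views. I set it down in sub-millimetre steps until the force showed contact.
- I released it and pushed it back with two spread fingertips until the rail resisted with about 26 N.

**Last checks**
- **Square to the rail:** the board's yaw reads 79.6 to 80.2°, against the shelf's 79.7°.
- **Against the rail:** the last wrist view shows no gap. The cameras disagree by a few millimetres on where the back edge is: shelf x is about 92 mm from the top view and 102 mm from the wrist, with the rail at 98 mm. I relied on the felt contact instead.
- **Tin and bowl:** in the top picture both match their starting places to the pixel. The point detector's tin reading differed by about 4 mm, within its stated error.
- **Robot clear:** the gripper was well away from everything, with zero force, when I handed in.

**What went less well**
- The first press touched down at about 59 N on the fingertips before I eased it off.
- The board turned about 7° during the drag because one finger carried all the load. I straightened it before gripping.

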